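# Pack a two-layer surface-sampling kit

### The job

Pack the sampling kit box on the bench: stand the specimen cup in the round well and the swab carton in the oblong well in the bottom of the box, keeping the cup upright all the way. When both are home, fit the empty white lift-out tray into the box over them so that it lies level on its ledges, and only then lay the petri dish in the tray's round seat and the timer, display up, in its square seat.

Things in the scene. Friction and masses are not known exactly. Their poses are not given: they have to be found in the camera images.
- cup: Specimen cup standing upright: clear round cup with a label and a wide yellow screw lid; 61 high, body 52 across, lid (top 13 mm) 57 across, 60 g. Origin: centre of its underside; z up. Grip it at the lid or the body. The one on the near, free part of the bench, not any cup behind the analyser.
- carton: Small white and blue folding carton standing on its base, 63 wide (its x) x 102 long (its y) x 70 high, about 150 g, stiff. Origin: centre of its underside; z up. Grip it across the 63 mm side, near the top. The one on the near, free part of the bench, not the cartons at the back.
- dish: Clear/white petri dish lying flat, 60 to 63 across and 12 to 14 high, 20 g. Origin: centre of its underside; z up. Pinch it across the rim.
- timer: White bench timer lying flat, display and buttons up, 60 (its x) x 64 (its y), case 18 high, 22 over the button, 70 g. The one on the near, free part of the bench; a timer at the far right is not meant. Origin: centre of its underside, z up. Grip it by its sides.
- tray: White lift-out tray, on the robot's right at first: shallow pan 142 (its x) x 226 (its y), floor 4 thick, rim 10 high, 220 g. Origin: centre of its underside, z up. A bridge handle spans its middle: round bar 12 thick along the tray's x, 60 long, bar centre 38 above the underside; grip it across the tray's y. It fits the box either way round.
- round_seat (a point): Centre of the tray's round seat, on the tray floor (4 above the underside), 62 from the handle along the tray's +y; axes as the tray. Four dark grey arcs, inside diameter 72, standing 8 above the floor, with finger gaps 30 wide toward +-x and +-y.
- square_seat (a point): Centre of the tray's square seat, on the tray floor, 62 from the handle along the tray's -y; axes as the tray. Four dark grey corner angles, inside 72 x 72, standing 8 above the floor, with finger gaps 35 wide in the middle of each side. The timer fits any quarter turn.
- kit_box: Open grey box, fixed, outside 160 (its x) x 244 (its y) x 98 high, walls 4. Inside both long walls (at +-x) runs a ledge 14 wide, top 84 above the bench, that carries the tray (long side along the box's long side, about 5 mm play all round). Opening between the ledges 124 x 236. Origin: centre of its underside, z up.
- round_block: Light grey foam-like insert block (rigid) fixed in the bottom of the box, filling one half of it (either half): 124 (x) x 117 (y) x 30 high, with one round well 67 across and 24 deep in its middle. Origin: centre of its underside, 4 above the bench; the well's floor is 6 above it, the block's top 30.
- oblong_block: Light grey foam-like insert block (rigid) fixed in the other half of the box, same outer size, with one oblong well in its middle, 113 long (its x, which is the box's x) x 74 wide (its y), 24 deep. Origin: centre of its underside, 4 above the bench; the well's floor is 6 above it, the block's top 30.

How it is judged:
On the way, in this order (a step that is already met when the one before it is completed fails the run):
1. cup home in the round well and carton home in the oblong well (horizontal distance between cup and round_block below 0.01 m and z of cup in the frame of round_block below 0.011 m and angle between each of cup, carton's own z axis and vertical below 0.12 rad and horizontal distance between carton and oblong_block below 0.01 m and z of carton in the frame of oblong_block below 0.011 m), for 0.2 s.
2. the empty tray lies level on the ledges over them, the dish and the timer not yet on it (all of step 1 and horizontal distance between tray and kit_box below 0.012 m and z of tray in the frame of kit_box between 0.081 and 0.087 m and angle between tray's own z axis and vertical below 0.05 rad and horizontal distance between each of dish, timer and tray above 0.1 m), for 0.2 s.
At the end, for the whole second after the job is handed in: Cup and carton on the floors of their wells (within 10 mm, upright); tray level on its ledges (within 12 mm, height within 3 mm); dish in the round and timer in the square seat, flat on the tray floor, face up (within 10 mm, height within 3 mm); all released and at rest (all of step 1 and horizontal distance between tray and kit_box below 0.012 m and z of tray in the frame of kit_box between 0.081 and 0.087 m and angle between tray's own z axis and vertical below 0.05 rad and horizontal distance between dish and round_seat below 0.01 m and z of dish in the frame of round_seat between -0.003 and 0.003 m and angle between each of dish, timer's own z axis and vertical below 0.12 rad and horizontal distance between timer and square_seat below 0.01 m and z of timer in the frame of square_seat between -0.003 and 0.003 m and linear speed of each of cup, carton, tray, dish, timer below 0.02 m/s); the robot touches nothing.
It fails at once if the specimen cup tipped by more than about 35 degrees (angle between cup's own z axis and vertical above 0.6 rad).
It also fails if it takes over 138 s, if anything falls off the work surface, if the arm or the gripper's body presses on something with over 40 N, if the wrist force passes 120 N, or if a joint passes its speed limit or range.

### The arm

A 6-joint arm with a two-finger parallel gripper is mounted at the origin on a cart in front of the work surface, level with it; the furniture and walls round the work are solid. World frame = base frame: x ahead of the robot, y to its left, z up, the work surface at z = 0. Lengths are in m, angles in rad, forces in N, time in s.
With the tool pointing down it reaches from about 0.225 to 0.875 m from the base axis. Payload 3.4 kg.
Tool frame: the origin (TCP) lies at the very end of the fingers, on their centre line; the grasp point (between the pads) lies 19 mm behind it (env.grip_point_offset is the distance from the TCP to the grasp point, in m); z points along the fingers, y is the line along which they close (so a half turn about z gives the same grasp; the last joint's range is limited). The gripper opens to 85 mm and grips with 20 to 120 N. Pads are 22 mm wide; open, the fingers measure 114 mm over their backs; the gripper's body (76 mm by 85 mm) begins 54 mm behind the grasp point. The pads swing forward as they close: fully open they stand 13 mm farther back than shut.
Start: joints at [-1.465, 0.276, 1.505, -0, 1.361, -0.121], TCP at [0.129, -0.56, 0.231] pointing down, gripper open.
Joint ranges: [-2.89, 2.89], [-0.75, 2.08], [0.22, 2.7], [-1.18, 4.32], [0.11, 2.71], [-2.7, 2.7]. Speed limits (rad/s): [2.57, 2.57, 3.14, 3.14, 3.14, 3.14].

### API

Orientations are given as [roll, pitch, yaw] about the fixed x, y, z axes, in that order (R = Rz(yaw) Ry(pitch) Rx(roll)).
In Python, from workcell import env gives the robot as it stands.
- The arm moves only by the tool play_rows, never from a script. Its arguments are lists of equal length, an entry for each row: "translation": the shift along the tool's x, y, z in fractions of the full range, 1 being 300 mm, a list of three; "spin": the turn about the tool's z in normalised numbers (1 is pi/2 rad); "fingers": the finger opening in mm, from 0 to 85.4. A call has 1 to 5 rows; each row is the pose to reach, as a shift and turn from the pose commanded when the call began, along the tool's axes at that moment; what a row does not reach only later rows make up. A row lasts 1/10 s, in which the tool goes at most 50 mm and 8.59 degrees, less where a joint would pass 70% of its speed; a pose out of reach is approached as far as the arm can. No shift or turn number may pass 1 either way. A call with a gripper value outside its range is refused whole. The fingers move at their own pace and stop on an object; "squeeze" is the grip in N (left out, the last holds). Time passes only in rows, so rows that repeat a pose let the fingers close. It gives the time, the measured TCP pose, the force, the opening and the grip force at its end, in the units of the state.
- env.sense(): the state, without advancing time (a new reading comes with each control period).
- env.read_camera(name): name is "scene" or "top"; returns the picture (480x640x3 uint8, blue, green, red); there is no depth.
- env.camera_params(name): a dict with "vertical_fov" (degrees; the focal length in pixels is half the picture's height over the tangent of half this angle, whatever the lens; pixels are square), "cx", "cy" (the principal point, pixels), "cam_to_world" (4x4, takes a point from camera to world coordinates). Camera axes: x right, y up, looking along -z (the intrinsics and any distortion apply to the point x, -y, -z); pixel columns grow to the right and rows downward; lengths in m; the calibration is good to about 2 mm. A picture is of the moment at which its call begins. camera_params takes no time and is no camera call.
- env.job_done(): hands the job in; it is judged then, once.
The state is a dict: "clock": time; "qpos": joint angles; "qvel": joint speeds; "tau": joint torques, N m; "eef_pos": TCP position; "orientation": TCP orientation; "ft_force": force on the tool from outside, world axes, zero at the start; "moment": the same for the moment, N m; "width": finger opening in m; "gripper_force": force on a finger pad.
Only numpy, scipy, OpenCV 4.12 (cv2) and the standard library are available. Lean on these libraries where they do the work, as an engineer would, in place of code of your own. Each camera call takes 0.05 s, during which the arm holds its last target. There are 200 camera calls.

## Working session

There is one attempt and no reset: what is moved stays moved. The work goes in short steps, Python scripts to look and compute and a tool call to move; the robot and the scene stay as the last step left them, time stands still between calls to the robot, and variables do not carry over. Pictures are saved under pics/ and viewed, at most 14 in all, crops included, and the job is handed in when it is done.

Besides the shell and the picture viewer there is one more tool, called after "Request:" as name(argument=value, ...), one argument or row to a line, values as JSON. play_rows: Moves the arm, as the interface text tells. Its arguments: {"type":"object","properties":{"translation":{"type":"array"},"spin":{"type":"array"},"fingers":{"type":"array"},"squeeze":{"type":"number"}},"required":["translation","spin","fingers"]}

```bash
mkdir -p pics; ls; python3 - <<'E'
from workcell import env
import cv2
for n in("scene","top"):
    im=env.read_camera(n); cv2.imwrite(f"pics/{n}0.png",im)
    p=env.camera_params(n); print(n,p)
print(env.sense(), env.grip_point_offset)
E
```

```text
pics
scene {'vertical_fov': 56.104913631031046, 'cx': 325.8654783389903, 'cy': 233.28097646256705, 'cam_to_world': array([[-0.75541019,  0.27784627, -0.59342809, -0.07950917],
       [-0.65522761, -0.32815038,  0.6804367 ,  0.73426398],
       [-0.00567685,  0.90283929,  0.42994069,  0.5103876 ],
       [ 0.        ,  0.        ,  0.        ,  1.        ]])}
top {'vertical_fov': 46.856319372482176, 'cx': 326.33268728005, 'cy': 239.54155592641163, 'cam_to_world': array([[-0.0148281 ,  0.98205969, -0.18798644,  0.31311947],
       [-0.99969005, -0.01832099, -0.01685659,  0.00153887],
       [-0.01999827,  0.18767822,  0.98202696,  1.39319651],
       [ 0.        ,  0.        ,  0.        ,  1.        ]])}
{'clock': 0.1, 'qpos': array([-1.46498969e+00,  2.76540350e-01,  1.50605515e+00,  9.01540335e-06,
        1.36073556e+00, -1.21002988e-01]), 'qvel': array([ 0.00061708, -0.00111502, -0.00203827, -0.00044662, -0.00106372,
       -0.00011539]), 'tau': array([ 1.65179656e-03, -4.17698872e+01, -2.46404725e+01, -1.80509278e-04,
        5.81931658e-03,  1.71625658e-05]), 'eef_pos': array([ 0.12924258, -0.5597669 ,  0.23050196]), 'orientation': array([-3.13986802e+00, -2.18588777e-04,  2.26807549e-01]), 'ft_force': array([-0.38583535,  0.56561695, -0.19108462]), 'moment': array([-0.04711499, -0.01951647, -0.067725  ]), 'gripper_force': 0.0, 'width': 0.08513200069787401} 0.0187
```

View pics/top0.png

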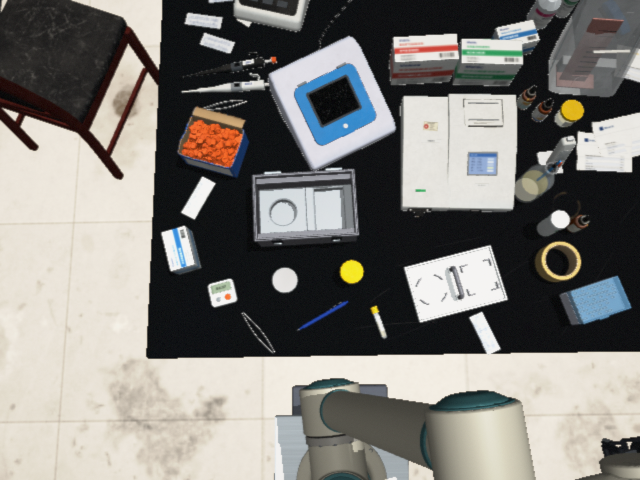

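View pics/scene0.png

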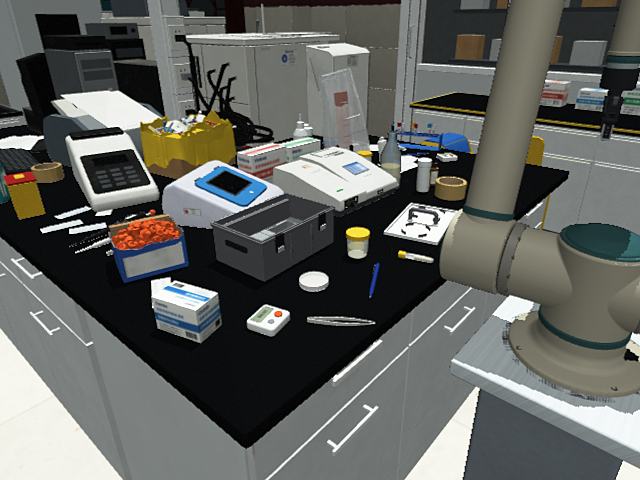

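The top view shows the box at about (305,207), with the round well on the left (+y) and the oblong well on the right. The carton is at (182,250), timer (222,292), dish (285,280), cup (351,272), and tray (456,284) with its round seat on the left. I'll enlarge crops of these areas.

```bash
cat > h.py <<'E'
import numpy as np,cv2
from workcell import env
def ray(cam,u,v):
    p=env.camera_params(cam);f=240/np.tan(np.radians(p["vertical_fov"])/2);M=p["cam_to_world"]
    return M[:3,:3]@np.array([(u-p["cx"])/f,-(v-p["cy"])/f,-1]),M[:3,3]
def pt(cam,u,v,z):
    d,o=ray(cam,u,v);return o+d*(z-o[2])/d[2]
def proj(cam,P):
    p=env.camera_params(cam);f=240/np.tan(np.radians(p["vertical_fov"])/2);M=p["cam_to_world"]
    c=M[:3,:3].T@(np.asarray(P)-M[:3,3]);return np.array([p["cx"]-f*c[0]/c[2],p["cy"]+f*c[1]/c[2]])
def crop(im,x,y,w,h,s,name):
    c=cv2.resize(im[y:y+h,x:x+w],None,fx=s,fy=s,interpolation=cv2.INTER_CUBIC)
    for k in range(0,w,20): cv2.line(c,(k*s,0),(k*s,6),(0,0,255),1);cv2.putText(c,str(x+k),(k*s,18),0,.4,(0,0,255),1)
    for k in range(0,h,20): cv2.line(c,(0,k*s),(6,k*s),(0,0,255),1);cv2.putText(c,str(y+k),(8,k*s+4),0,.4,(0,0,255),1)
    cv2.imwrite(name,c)
E
python3 - <<'E'
from h import *
im=cv2.imread("pics/top0.png")
crop(im,155,160,215,150,3,"pics/c1.png") if 0 else None
crop(im,155,160,110,150,4,"pics/cA.png")
crop(im,245,160,125,140,5,"pics/cB.png")
crop(im,395,235,120,95,6,"pics/cC.png")
a=np.full((600,800,3),0,np.uint8)
E
```

```text
(no output)
```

View pics/cA.png

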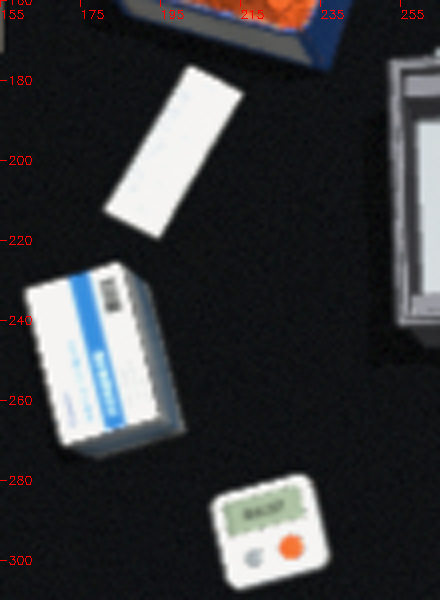

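```bash
python3 - <<'E'
from h import *
im=cv2.imread("pics/top0.png")
crop(im,245,165,125,120,5,"pics/cB.png")
E
```

```text
(no output)
```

View pics/cC.png

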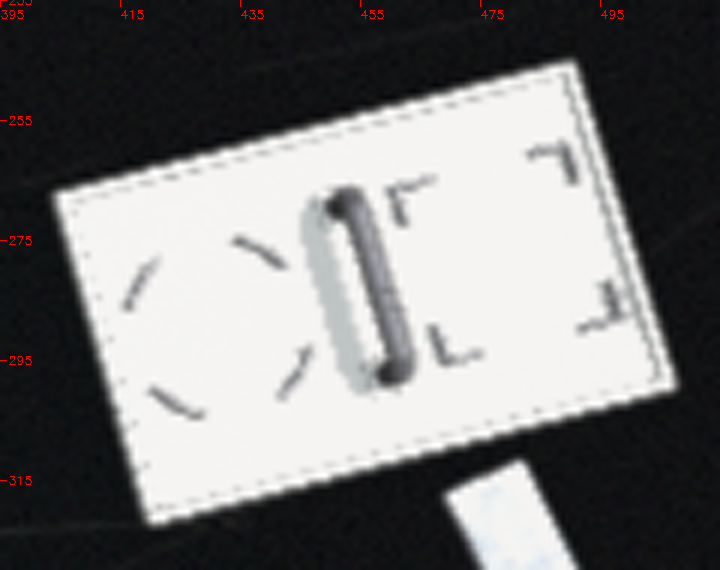

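View pics/cB.png

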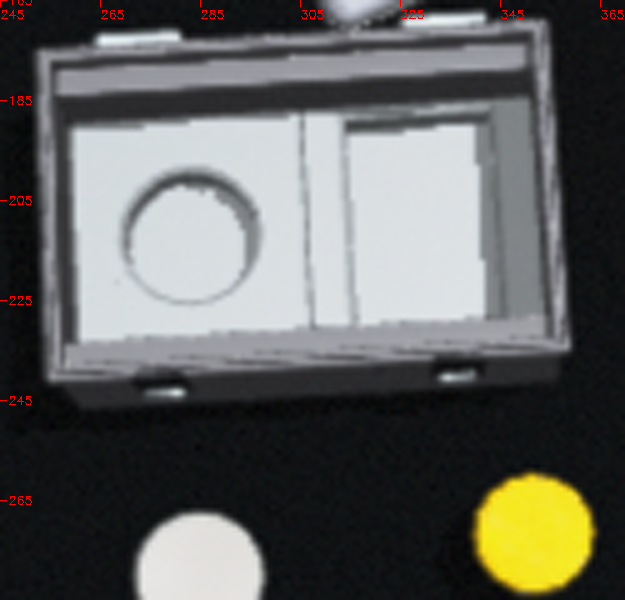

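The crops give clear corners for the box rim, carton top and tray rim. I'll convert these to world positions and check them against the known sizes.

```bash
python3 - <<'E'
from h import *
np.set_printoptions(precision=4,suppress=True)
im=cv2.imread("pics/top0.png").astype(int)
def quad(n,c,z):
    P=np.array([pt("top",u,v,z) for u,v in c])[:,:2]
    print(n,"c",P.mean(0),"sides",[round(np.linalg.norm(P[i]-P[(i+1)%4]),4) for i in range(4)],
     "ang deg",[round(np.degrees(np.arctan2(*(P[(i+1)%4]-P[i])[::-1])),1) for i in range(4)])
def cr(l,x,y,s): return [(x+a/s-.5+.5/s,y+b/s-.5+.5/s) for a,b in l]
quad("carton",cr([(25,289),(122,263),(160,417),(63,445)],155,160,4),.07)
quad("box",cr([(38,52),(546,22),(570,348),(50,382)],245,165,5),.098)
quad("tray",cr([(53,191),(575,60),(678,387),(148,524)],395,235,6),.01)
c=cr([(160,192),(192,235)],245,165,5)
# wells: top edge circle of round well, z=.034
c=cr([(121,235),(261,235),(190,167),(190,304)],245,165,5); P=np.array([pt("top",*q,.034) for q in c]);print("well top",P[:,:2], P[:2].mean(0),P[2:].mean(0))
c=cr([(333,190),(378,377)],395,235,6)
a,b=[pt("top",*q,.044) for q in cr([(348,190),(397,382)],395,235,6)];print("bar",(a+b)/2,a-b)
B,G,R=im[...,0],im[...,1],im[...,2]
def blob(mask,x,y,w,h,n,z):
    m=np.zeros(mask.shape,np.uint8);m[y:y+h,x:x+w]=mask[y:y+h,x:x+w]
    k,_=cv2.findContours(m,cv2.RETR_EXTERNAL,cv2.CHAIN_APPROX_NONE);k=max(k,key=cv2.contourArea)
    f=np.zeros_like(m);cv2.drawContours(f,[k],-1,1,-1);v,u=np.nonzero(f)
    print(n,pt("top",u.mean(),v.mean(),z),"pix",u.mean(),v.mean(),"eqdia",2*np.sqrt(len(u)/np.pi)*np.linalg.norm(pt("top",101,200,z)-pt("top",100,200,z)))
    quad(n+" rect",cv2.boxPoints(cv2.minAreaRect(k)),z)
blob((R>140)&(B<100),330,250,45,45,"cup",.061)
blob((R>110)&(B>100),265,255,40,45,"dish",.013)
blob((R>100),200,270,45,45,"timer",.018)
E
```

```text
carton c [0.5525 0.387 ] sides [np.float64(0.0612), np.float64(0.0996), np.float64(0.0606), np.float64(0.1006)] ang deg [np.float64(-75.6), np.float64(-164.7), np.float64(105.4), np.float64(15.7)]
box c [0.6483 0.0746] sides [np.float64(0.2485), np.float64(0.1625), np.float64(0.2486), np.float64(0.1644)] ang deg [np.float64(-87.7), np.float64(-177.3), np.float64(92.7), np.float64(2.6)]
tray c [ 0.4623 -0.2945] sides [np.float64(0.2272), np.float64(0.1416), np.float64(0.2267), np.float64(0.1425)] ang deg [np.float64(-76.9), np.float64(-166.7), np.float64(103.4), np.float64(13.5)]
well top [[0.6479 0.1693]
 [0.6465 0.0984]
 [0.6828 0.1343]
 [0.6116 0.1343]] [0.6472 0.1338 0.034 ] [0.6472 0.1343 0.034 ]
bar [ 0.4599 -0.2908  0.044 ] [0.0784 0.0152 0.    ]
cup [ 0.489  -0.0348  0.061 ] pix 351.2776470588235 271.19529411764705 eqdia 0.058761989314644845
cup rect c [ 0.4896 -0.0354] sides [np.float64(0.0558), np.float64(0.0536), np.float64(0.0554), np.float64(0.0537)] ang deg [np.float64(-91.0), np.float64(178.4), np.float64(89.0), np.float64(-1.1)]
dish [0.4766 0.132  0.013 ] pix 284.3600782778865 279.79647749510764 eqdia 0.06675520104958085
dish rect c [0.4762 0.1316] sides [np.float64(0.063), np.float64(0.0604), np.float64(0.0625), np.float64(0.0604)] ang deg [np.float64(-91.0), np.float64(179.7), np.float64(89.0), np.float64(0.2)]
timer [0.447  0.2873 0.018 ] pix 221.94811320754718 292.45440251572325 eqdia 0.07420395486707543
timer rect c [0.4472 0.2876] sides [np.float64(0.0664), np.float64(0.0617), np.float64(0.0659), np.float64(0.0616)] ang deg [np.float64(-76.8), np.float64(-165.1), np.float64(103.1), np.float64(15.4)]
```

```bash
cat >> h.py <<'E'
def outline(c,yaw,w,l,z):
    a=np.radians(yaw);R=np.array([[np.cos(a),-np.sin(a)],[np.sin(a),np.cos(a)]])
    q=(R@np.array([[w,l],[-w,l],[-w,-l],[w,-l]]).T/2).T+np.asarray(c)[:2]
    return np.c_[q,np.full(4,z)]
def circ(c,d,z): t=np.linspace(0,6.28,40);return np.c_[c[0]+d/2*np.cos(t),c[1]+d/2*np.sin(t),np.full(40,z)]
def draw(cam,im,x,y,w,h,s,shapes,name):
    c=cv2.resize(im[y:y+h,x:x+w],None,fx=s,fy=s,interpolation=cv2.INTER_CUBIC)
    for P in shapes:
        q=np.array([(proj(cam,p)-[x,y]+.5)*s for p in P])
        cv2.polylines(c,[np.int32(q*8)],True,(0,0,255),1,cv2.LINE_AA,3)
    cv2.imwrite(name,c)
E
python3 - <<'E'
from h import *
im=cv2.imread("pics/scene0.png")
S=[outline((.5525,.387),15.3,.063,.102,.07),outline((.5525,.387),15.3,.063,.102,0),outline((.6483,.0746),2.5,.16,.244,.098),
 outline((.6483,.0746),2.5,.16,.244,0),outline((.4623,-.2945),13.2,.142,.226,.01),circ((.489,-.0348),.057,.061),circ((.489,-.0348),.052,0),circ((.4766,.132),.062,.013),
 outline((.447,.2873),14,.06,.064,.018)]
draw("scene",im,145,190,325,160,2,S,"pics/ov.png")
draw("scene",im,140,185,330,165,2,S,"pics/ov.png")
E
```

```text
(no output)
```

View pics/ov.png

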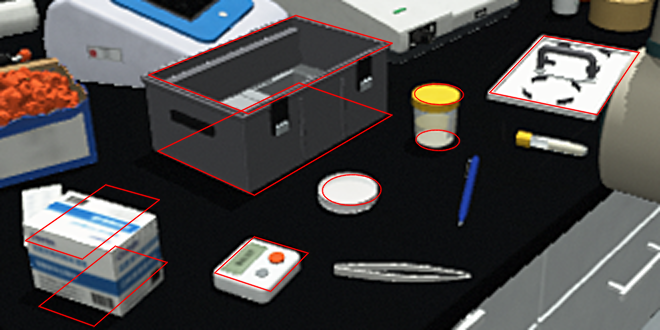

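The overlay shows the predicted carton about 6 px closer to the centre than it appears, so the lens is distorted. The straight bench edges should let me estimate the distortion.

```bash
python3 - <<'E'
from h import *
from scipy.optimize import least_squares
def edges(g,seg,half=6):
    # subpixel max gradient along normal
    (x0,y0),(x1,y1)=seg;L=np.hypot(x1-x0,y1-y0);t=np.array([x1-x0,y1-y0])/L;n=np.array([-t[1],t[0]]);out=[]
    s=np.arange(-half,half+.01,.25)
    for a in np.arange(0,L,2):
        q=np.array([x0,y0])+t*a; m=q+np.outer(s,n)
        pr=cv2.remap(g,m[:,0].astype(np.float32)[None],m[:,1].astype(np.float32)[None],1)[0]
        d=np.abs(np.gradient(cv2.GaussianBlur(pr[None],(0,0),2)[0]));i=d.argmax()
        if d[i]>1.5 and 2<i<len(s)-3: out.append(q+s[i]*n)
    return np.array(out)
for cam,segs in {"top":[((150,160),(148,355)),((150,357),(300,356)),((392,355),(638,352))],
  "scene":[((250,444),(405,313)),((410,310),(445,280)),((5,225),(240,441))]}.items():
    g=cv2.GaussianBlur(cv2.cvtColor(cv2.imread(f"pics/{cam}0.png"),6),(0,0),.8).astype(np.float32)
    E=[edges(g,s) for s in segs]; 
    if cam=="top": E=[edges(g,((158.5,160),(148.5,350))),np.vstack(E[1:])]
    else: E=[np.vstack(E[:2]),E[2]]
    p=env.camera_params(cam);f=240/np.tan(np.radians(p["vertical_fov"])/2);K=np.array([[f,0,p["cx"]],[0,f,p["cy"]],[0,0,1]])
    def und(e,k): return cv2.undistortPoints(e[:,None].astype(float),K,np.array([k,0,0,0.]))[:,0]*f
    def res(v):
        r=[]
        for i,e in enumerate(E):
            q=und(e,v[0]);a,b=v[1+2*i:3+2*i];r.append(q@[np.cos(a),np.sin(a)]-b*100)
        return np.concatenate(r)
    x0=[0]
    for e in E:
        q=und(e,0);c=q.mean(0);n=np.linalg.svd(q-c)[2][1];x0+=[np.arctan2(n[1],n[0]),c@n/100]
    r0=np.std(res(x0));s=least_squares(res,x0,loss="soft_l1",f_scale=.3)
    print(cam,[len(e) for e in E],"k1",s.x[0],"+-",np.linalg.inv(s.jac.T@s.jac)[0,0]**.5*.4,"std",r0,np.median(abs(res(s.x))))
    for i in range(2):
        e=E[i];x0=x0; q=und(e,0);c=q.mean(0)
        def r1(v): q=und(e,v[0]);return q@[np.cos(v[1]),np.sin(v[1])]-v[2]*100
        t=least_squares(r1,[0]+x0[1+2*i:3+2*i],loss="soft_l1",f_scale=.3);print("  seg",i,t.x[0],np.median(abs(r1(t.x))))
E
```

```text
top [96, 199] k1 0.009250295276646085 +- 0.005660331136429553 std 0.309918394672334 0.2392224694545888
  seg 0 -0.004005502147367793 0.22452033889379663
  seg 1 0.009598403026925413 0.23937585159684716
scene [126, 74] k1 -0.07601150257733477 +- 0.015553264440312423 std 0.40213452265835664 0.20789086547323166
  seg 0 -0.05037572466108535 0.22207842613589435
  seg 1 -0.1366480578454241 0.08033023723358212
```

The top lens is effectively undistorted. The carton mismatch was my mistake: its long axis points at about 15.5° from world x, and I drew it the other way. I'll write a chain planner that gives tool-frame shifts and use it for the cup first.

```bash
cat >> h.py <<'E'
def plan(targets,start=None):
    """targets: (x,y,z,yawdeg) in m; prints tool-frame shift mm + spin deg, chained, and rows needed"""
    s=env.sense()
    if start is None: p=np.array(s["eef_pos"])*1000;yaw=np.degrees(s["orientation"][2])
    else: p=np.array(start[:3])*1000.;yaw=start[3]
    for x,y,z,w in targets:
        a=np.radians(yaw);A=np.array([[np.cos(a),np.sin(a),0],[np.sin(a),-np.cos(a),0],[0,0,-1]])
        d=np.round(A.T@(np.array([x,y,z])*1000-p),0);sp=np.round(-((w-yaw+180)%360-180),1)
        print((x,y,z,w),"->",d.tolist(),"spin",sp,"rows>=",np.ceil(max(np.linalg.norm(d)/50,abs(sp)/8.59)))
        p=p+A@d;yaw-=sp
E
python3 - <<'E'
from h import *
plan([(.40,-.20,.2,2.5),(.489,-.035,.13,2.5),(.489,-.035,.032,2.5),(.489,-.035,.16,2.5),(.6465,.134,.16,2.5),(.6465,.134,.06,2.5),(.6465,.134,.044,2.5)])
E
```

```text
(0.4, -0.2, 0.2, 2.5) -> [345.0, -290.0, 31.0] spin 10.5 rows>= 10.0
(0.489, -0.035, 0.13, 2.5) -> [96.0, -161.0, 70.0] spin -0.0 rows>= 5.0
(0.489, -0.035, 0.032, 2.5) -> [-0.0, 0.0, 98.0] spin -0.0 rows>= 2.0
(0.489, -0.035, 0.16, 2.5) -> [-0.0, 0.0, -128.0] spin -0.0 rows>= 3.0
(0.6465, 0.134, 0.16, 2.5) -> [165.0, -162.0, -0.0] spin -0.0 rows>= 5.0
(0.6465, 0.134, 0.06, 2.5) -> [-0.0, 0.0, 100.0] spin -0.0 rows>= 2.0
(0.6465, 0.134, 0.044, 2.5) -> [-0.0, 0.0, 16.0] spin -0.0 rows>= 1.0
```

The manual's scale: shifts go in shares of 300 mm and turns go in shares of pi/2 rad. Converting my numbers, 172 mm / 300 = 0.5733, -145 mm / 300 = -0.4833, 10.5 degrees / 90 = 0.1167.

Request:
play_rows(
  translation=[
    [0.1333,-0.1,0.01],
    [0.2667,-0.2,0.02],
    [0.4,-0.3,0.03],
    [0.5333,-0.4,0.04],
    [0.5733,-0.4833,0.05],
  ],
  spin=[0.0222,0.0444,0.0667,0.0889,0.1167],
  fingers=[85,85,85,85,85],
  squeeze=35,
)

```text
clock: 0.6
eef_pos: [0.2665, -0.3776, 0.2158]
orientation: [-3.14, -0.001, 0.044]
ft_force: [-0.0, -0.2, -0.4]
width: 0.0851
gripper_force: 0.0
```

```bash
python3 - <<'E'
from h import *
plan([(.41,-.18,.17,2.5),(.489,-.035,.13,2.5),(.489,-.035,.032,2.5)])
E
```

```text
(0.41, -0.18, 0.17, 2.5) -> [152.0, -191.0, 46.0] spin 0.0 rows>= 5.0
(0.489, -0.035, 0.13, 2.5) -> [86.0, -141.0, 40.0] spin 0.0 rows>= 4.0
(0.489, -0.035, 0.032, 2.5) -> [-0.0, -0.0, 98.0] spin 0.0 rows>= 2.0
```

In the tool's units: -191 mm / 300 = -0.6367, 152 mm / 300 = 0.5067.

Request:
play_rows(
  translation=[
    [0.1,-0.1267,0.03],
    [0.2,-0.2533,0.06],
    [0.3033,-0.3833,0.09],
    [0.4067,-0.51,0.1233],
    [0.5067,-0.6367,0.1533],
  ],
  spin=[0,0,0,0,0],
  fingers=[85,85,85,85,85],
)

```text
clock: 1.1
eef_pos: [0.4085, -0.1811, 0.1698]
orientation: [3.141, -0.0, 0.043]
ft_force: [0.4, -1.0, 0.3]
width: 0.0847
gripper_force: 0.0
```

In the tool's units: -141 mm / 300 = -0.47, -105 mm / 300 = -0.35.

Request:
play_rows(
  translation=[
    [0.0733,-0.1167,0.0333],
    [0.1433,-0.2333,0.0667],
    [0.2133,-0.35,0.1],
    [0.2867,-0.47,0.1333],
    [0.2867,-0.47,0.1333],
  ],
  spin=[0,0,0,0,0],
  fingers=[85,85,85,85,85],
)

```text
clock: 1.6
eef_pos: [0.4885, -0.0341, 0.1288]
orientation: [-3.139, 0.001, 0.049]
ft_force: [-0.6, -0.3, 0.8]
width: 0.0852
gripper_force: 0.0
```

```bash
python3 - <<'E'
from h import *
im=env.read_camera("scene");crop(im,290,130,200,150,4,"pics/s1.png")
plan([(.489,-.035,.032,2.5)])
E
```

```text
(0.489, -0.035, 0.032, 2.5) -> [1.0, -1.0, 97.0] spin 0.3 rows>= 2.0
```

View pics/s1.png

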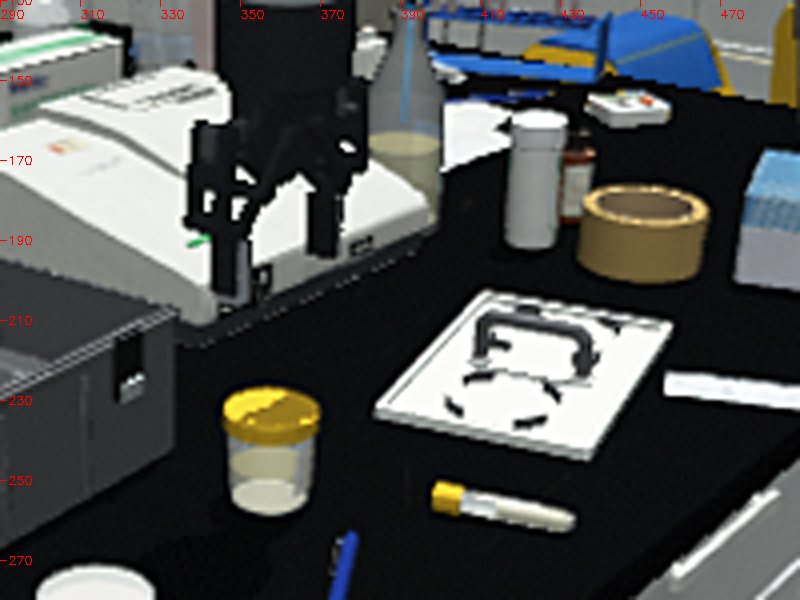

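The fingers at columns 345 and 371 straddle the cup, which is centred at column 358. Going down to grip it.

In the tool's units: 97 mm / 300 = 0.3233, 85 mm / 300 = 0.2833.

Request:
play_rows(
  translation=[
    [0,0,0.15],
    [0,0,0.2833],
    [0,0,0.3233],
    [0,0,0.3233],
    [0,0,0.3233],
  ],
  spin=[0,0,0,0,0],
  fingers=[85,85,85,70,50],
)

```text
clock: 2.15
eef_pos: [0.4877, -0.0393, 0.0338]
orientation: [3.141, -0.0, 0.042]
ft_force: [0.5, 0.8, 0.4]
width: 0.0584
gripper_force: 0.2
```

Request:
play_rows(
  translation=[
    [0,0,0],
    [0,0,0],
    [0,0,0],
    [0,0,0],
    [0,0,0],
  ],
  spin=[0,0,0,0,0],
  fingers=[45,45,45,45,45],
)

```text
clock: 2.65
eef_pos: [0.4886, -0.0388, 0.0343]
orientation: [3.14, -0.002, 0.044]
ft_force: [-1.1, -0.8, 6.5]
width: 0.0542
gripper_force: 37.4
```

```bash
python3 - <<'E'
from h import *
s=env.sense();print(s["eef_pos"],s["orientation"],s["qpos"],s["ft_force"])
im=env.read_camera("scene");crop(im,310,150,100,120,5,"pics/s2.png")
plan([(.489,-.035,.16,2.5)])
E
```

```text
[ 0.48859337 -0.03877286  0.03434278] [ 3.14028905e+00 -2.40713150e-03  4.39715692e-02] [-2.20790884e-01  3.49099281e-01  1.96588801e+00 -8.56173193e-04
  8.23941168e-01  1.30661623e+00] [-1.12479648 -0.84717696  6.46444556]
(0.489, -0.035, 0.16, 2.5) -> [1.0, -4.0, -126.0] spin 0.0 rows>= 3.0
```

View pics/s2.png

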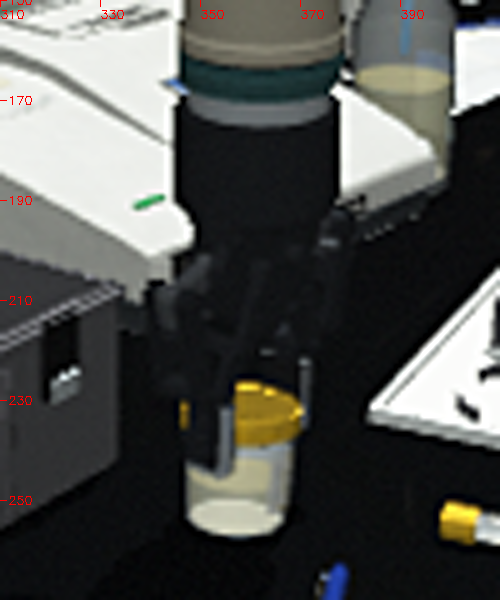

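The cup is upright, with the pads at the lid and upper body. Lifting it now.

In the tool's units: -128 mm / 300 = -0.4267, -110 mm / 300 = -0.3667.

Request:
play_rows(
  translation=[
    [0,0,-0.0333],
    [0,0,-0.1],
    [0,0,-0.2333],
    [0,0,-0.3667],
    [0,0,-0.4267],
  ],
  spin=[0,0,0,0,0],
  fingers=[45,45,45,45,45],
)

```text
clock: 3.2
eef_pos: [0.4892, -0.0384, 0.1652]
orientation: [3.14, -0.006, 0.044]
ft_force: [-0.3, -0.0, -0.4]
width: 0.0541
gripper_force: 37.2
```

```bash
python3 - <<'E'
from h import *
s=env.sense();print(s["eef_pos"],s["width"],s["gripper_force"])
plan([(.6465,.134,.16,2.5)])
E
```

```text
[ 0.4891572  -0.03837395  0.1652016 ] 0.05408055510613721 37.24364123074338
(0.6465, 0.134, 0.16, 2.5) -> [165.0, -165.0, 5.0] spin 0.0 rows>= 5.0
```

In the tool's units: -150 mm / 300 = -0.5, -125 mm / 300 = -0.4167.

Request:
play_rows(
  translation=[
    [0.0667,-0.0667,0],
    [0.1833,-0.1833,0],
    [0.3,-0.3,0],
    [0.4167,-0.4167,0],
    [0.5,-0.5,0],
  ],
  spin=[0,0,0,0,0],
  fingers=[45,45,45,45,45],
)

```text
clock: 3.7
eef_pos: [0.6324, 0.1208, 0.1615]
orientation: [-3.141, -0.001, 0.045]
ft_force: [0.3, -0.7, -0.6]
width: 0.054
gripper_force: 37.2
```

In the tool's units: -15 mm / 300 = -0.05, -14 mm / 300 = -0.0467.

Request:
play_rows(
  translation=[
    [0.0333,-0.0333,0],
    [0.0467,-0.0467,0],
    [0.05,-0.05,0],
    [0.05,-0.05,0],
    [0.05,-0.05,0],
  ],
  spin=[0,0,0,0,0],
  fingers=[45,45,45,45,45],
)

```text
clock: 4.2
eef_pos: [0.6443, 0.1325, 0.1616]
orientation: [3.141, 0.001, 0.042]
ft_force: [1.0, 0.4, -0.5]
width: 0.0543
gripper_force: 37.2
```

```bash
python3 - <<'E'
from h import *
s=env.sense();print(s["eef_pos"],s["width"],s["gripper_force"])
plan([(.6465,.134,.06,2.5),(.6465,.134,.044,2.5)])
im=env.read_camera("top");crop(im,245,165,125,100,6,"pics/t1.png")
im=env.read_camera("scene");cv2.imwrite("pics/s3.png",im)
E
```

```text
[0.64433484 0.13249523 0.16157282] 0.05427667880211275 37.24101330153644
(0.6465, 0.134, 0.06, 2.5) -> [2.0, -1.0, 102.0] spin -0.1 rows>= 3.0
(0.6465, 0.134, 0.044, 2.5) -> [0.0, -0.0, 16.0] spin 0.0 rows>= 1.0
```

View pics/t1.png

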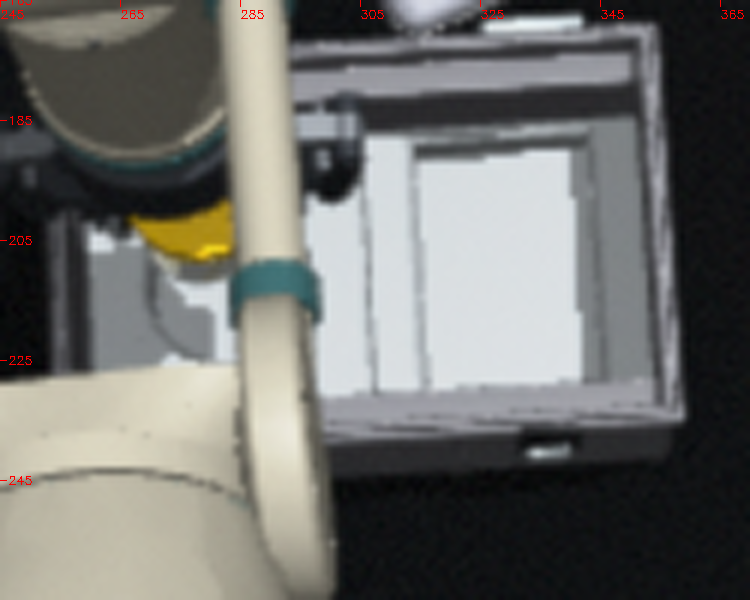

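The arm hides the well, but the cup hangs over it where the numbers say it should. Lowering.

In the tool's units: 98 mm / 300 = 0.3267, 95 mm / 300 = 0.3167.

Request:
play_rows(
  translation=[
    [0.0067,-0.0033,0.0667],
    [0.0067,-0.0033,0.1667],
    [0.0067,-0.0033,0.2667],
    [0.0067,-0.0033,0.3167],
    [0.0067,-0.0033,0.3267],
  ],
  spin=[0,0,0,0,0],
  fingers=[45,45,45,45,45],
)

```text
clock: 4.8
eef_pos: [0.6452, 0.134, 0.061]
orientation: [3.141, 0.005, 0.043]
ft_force: [-0.7, -0.7, 0.1]
width: 0.0542
gripper_force: 37.2
```

In the tool's units: 16 mm / 300 = 0.0533, 15 mm / 300 = 0.05.

Request:
play_rows(
  translation=[
    [0,0,0.01],
    [0,0,0.0233],
    [0,0,0.0367],
    [0,0,0.05],
    [0,0,0.0533],
  ],
  spin=[0,0,0,0,0],
  fingers=[45,45,45,45,45],
)

```text
clock: 5.3
eef_pos: [0.6471, 0.1348, 0.0471]
orientation: [3.141, 0.0, 0.044]
ft_force: [0.3, -0.6, -0.6]
width: 0.0542
gripper_force: 37.2
```

In the tool's units: 4 mm / 300 = 0.0133, 3 mm / 300 = 0.01.

Request:
play_rows(
  translation=[
    [0,0,0.0033],
    [0,0,0.0067],
    [0,0,0.01],
    [0,0,0.0133],
    [0,0,0.0133],
  ],
  spin=[0,0,0,0,0],
  fingers=[45,45,45,45,45],
)

```text
clock: 5.8
eef_pos: [0.6477, 0.1349, 0.0444]
orientation: [3.142, -0.002, 0.044]
ft_force: [-1.6, 0.3, 4.1]
width: 0.0539
gripper_force: 37.6
```

Contact at 4 N, so the cup is seated. Releasing and rising.

Request:
play_rows(
  translation=[
    [0,0,0],
    [0,0,0],
    [0,0,0],
    [0,0,0],
    [0,0,0],
  ],
  spin=[0,0,0,0,0],
  fingers=[58,64,70,70,70],
)

```text
clock: 6.3
eef_pos: [0.6476, 0.1299, 0.0437]
orientation: [3.134, 0.0, 0.045]
ft_force: [-0.8, -13.4, 4.8]
width: 0.0695
gripper_force: 4.1
```

In the tool's units: -150 mm / 300 = -0.5, -120 mm / 300 = -0.4.

Request:
play_rows(
  translation=[
    [0,0,-0.0333],
    [0,0,-0.1333],
    [0,0,-0.2667],
    [0,0,-0.4],
    [0,0,-0.5],
  ],
  spin=[0,0,0,0,0],
  fingers=[70,70,70,80,85],
)

```text
clock: 6.8
eef_pos: [0.6479, 0.1356, 0.1962]
orientation: [-3.14, -0.003, 0.044]
ft_force: [0.9, 0.5, 0.5]
width: 0.085
gripper_force: 0.0
```

```bash
python3 - <<'E'
from h import *
plan([(.5525,.387,.15,15.4),(.5525,.387,.040,15.4)])
E
```

```text
(0.5525, 0.387, 0.15, 15.4) -> [-84.0, -255.0, 46.0] spin -12.9 rows>= 6.0
(0.5525, 0.387, 0.04, 15.4) -> [-0.0, -0.0, 110.0] spin 0.0 rows>= 3.0
```

In the tool's units: -205 mm / 300 = -0.6833, -168 mm / 300 = -0.56, -10 degrees / 90 = -0.1111.

Request:
play_rows(
  translation=[
    [-0.0433,-0.1333,0.0267],
    [-0.09,-0.2733,0.0533],
    [-0.14,-0.4167,0.08],
    [-0.1867,-0.56,0.1067],
    [-0.2267,-0.6833,0.1267],
  ],
  spin=[-0.0222,-0.0444,-0.0667,-0.0889,-0.1111],
  fingers=[85,85,85,85,85],
)

```text
clock: 7.3
eef_pos: [0.5688, 0.3393, 0.1549]
orientation: [-3.14, 0.0, 0.22]
ft_force: [0.5, -0.5, -0.7]
width: 0.0852
gripper_force: 0.0
```

```bash
python3 - <<'E'
from h import *
im=env.read_camera("top");crop(im,245,165,125,100,6,"pics/t2.png")
plan([(.5525,.387,.15,15.4)])
E
```

```text
(0.5525, 0.387, 0.15, 15.4) -> [-4.0, -44.0, 4.0] spin -2.6 rows>= 1.0
```

View pics/t2.png

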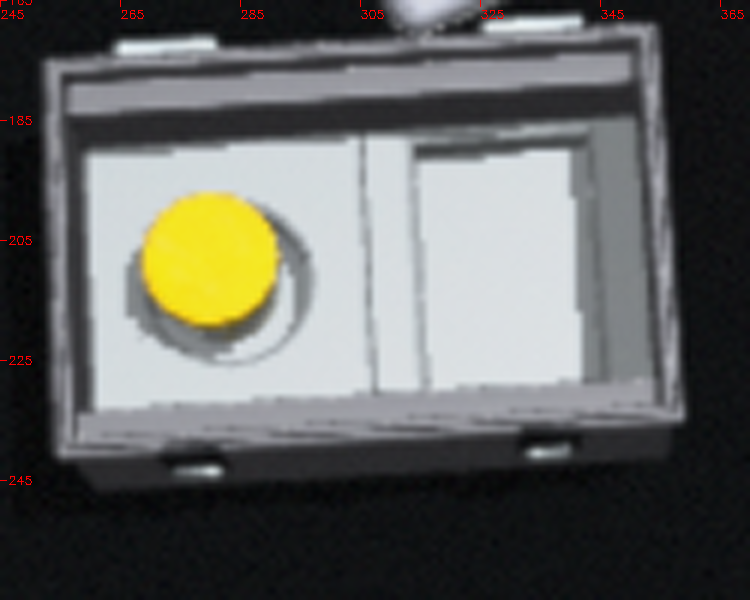

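The cup stands upright, with its lid centred near (279.6,207.6). I'll check that against the well centre and go on to the carton.

```bash
python3 - <<'E'
from h import *
print(pt("top",245+210/6-.42,165+258/6-.42,.071))
E
```

```text
[0.64848627 0.13817    0.071     ]
```

In the tool's units: -44 mm / 300 = -0.1467, -22 mm / 300 = -0.0733, -2.6 degrees / 90 = -0.0289.

Request:
play_rows(
  translation=[
    [-0.0067,-0.0733,0.0067],
    [-0.0133,-0.1467,0.0133],
    [-0.0133,-0.1467,0.0133],
    [-0.0133,-0.1467,0.0133],
    [-0.0133,-0.1467,0.0133],
  ],
  spin=[-0.0144,-0.0289,-0.0289,-0.0289,-0.0289],
  fingers=[85,85,85,85,85],
)

```text
clock: 7.85
eef_pos: [0.5573, 0.378, 0.1513]
orientation: [3.141, -0.0, 0.263]
ft_force: [0.2, -0.6, 0.0]
width: 0.0851
gripper_force: 0.0
```

```bash
python3 - <<'E'
from h import *
print(env.sense()["eef_pos"],env.sense()["qvel"])
plan([(.5525,.387,.15,15.4),(.5525,.387,.040,15.4)])
E
```

```text
[0.55725255 0.37802998 0.15134253] [-0.01131585 -0.00202797  0.00207047  0.00123262  0.00023653  0.00013877]
(0.5525, 0.387, 0.15, 15.4) -> [-2.0, -10.0, 1.0] spin -0.3 rows>= 1.0
(0.5525, 0.387, 0.04, 15.4) -> [-0.0, 0.0, 110.0] spin -0.0 rows>= 3.0
```

In the tool's units: -10 mm / 300 = -0.0333, -2 mm / 300 = -0.0067, -0.3 degrees / 90 = -0.0033.

Request:
play_rows(
  translation=[
    [-0.0067,-0.0333,0.0033],
    [-0.0067,-0.0333,0.0033],
    [-0.0067,-0.0333,0.0033],
    [-0.0067,-0.0333,0.0033],
    [-0.0067,-0.0333,0.0033],
  ],
  spin=[-0.0033,-0.0033,-0.0033,-0.0033,-0.0033],
  fingers=[85,85,85,85,85],
)

```text
clock: 8.35
eef_pos: [0.5525, 0.3877, 0.1503]
orientation: [3.141, -0.0, 0.268]
ft_force: [0.2, 0.2, -0.3]
width: 0.0848
gripper_force: 0.0
```

```bash
python3 - <<'E'
from h import *
im=env.read_camera("scene");crop(im,130,190,150,160,4,"pics/s4.png")
plan([(.5525,.387,.15,15.4),(.5525,.387,.040,15.4)])
E
```

```text
(0.5525, 0.387, 0.15, 15.4) -> [-0.0, 1.0, 0.0] spin -0.0 rows>= 1.0
(0.5525, 0.387, 0.04, 15.4) -> [-0.0, -0.0, 110.0] spin -0.0 rows>= 3.0
```

View pics/s4.png

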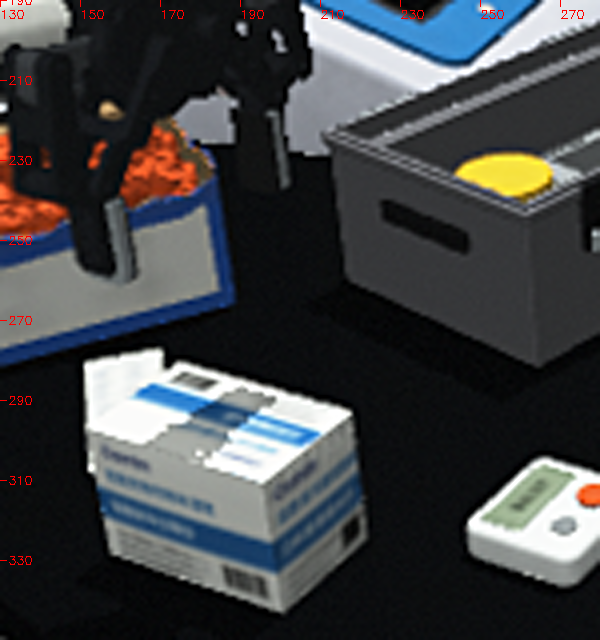

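The fingers straddle the carton and the tool's shadow is centred on its top. Lowering.

In the tool's units: 85 mm / 300 = 0.2833, 80 mm / 300 = 0.2667.

Request:
play_rows(
  translation=[
    [0,0.0033,0.1],
    [0,0.0033,0.2],
    [0,0.0033,0.2667],
    [0,0.0033,0.2833],
    [0,0.0033,0.2833],
  ],
  spin=[0,0,0,0,0],
  fingers=[85,85,85,85,85],
)

```text
clock: 8.9
eef_pos: [0.5524, 0.3867, 0.0646]
orientation: [3.141, 0.002, 0.269]
ft_force: [-0.1, 0.3, 0.2]
width: 0.0851
gripper_force: 0.0
```

In the tool's units: 26 mm / 300 = 0.0867, 25 mm / 300 = 0.0833.

Request:
play_rows(
  translation=[
    [0,0,0.05],
    [0,0,0.0833],
    [0,0,0.0867],
    [0,0,0.0867],
    [0,0,0.0867],
  ],
  spin=[0,0,0,0,0],
  fingers=[85,85,85,75,55],
)

```text
clock: 9.4
eef_pos: [0.5532, 0.3874, 0.0402]
orientation: [-3.141, -0.002, 0.269]
ft_force: [-1.7, 0.2, 30.3]
width: 0.0624
gripper_force: 26.6
```

Request:
play_rows(
  translation=[
    [0,0,0],
    [0,0,0],
    [0,0,0],
    [0,0,0],
    [0,0,0],
  ],
  spin=[0,0,0,0,0],
  fingers=[50,50,50,50,50],
  squeeze=45,
)

```text
clock: 9.9
eef_pos: [0.5534, 0.3874, 0.0404]
orientation: [-3.141, -0.002, 0.269]
ft_force: [0.5, 0.2, 5.0]
width: 0.062
gripper_force: 51.8
```

In the tool's units: -135 mm / 300 = -0.45, -115 mm / 300 = -0.3833.

Request:
play_rows(
  translation=[
    [0,0,-0.0333],
    [0,0,-0.1167],
    [0,0,-0.25],
    [0,0,-0.3833],
    [0,0,-0.45],
  ],
  spin=[0,0,0,0,0],
  fingers=[50,50,50,50,50],
)

```text
clock: 10.4
eef_pos: [0.5537, 0.3874, 0.1782]
orientation: [-3.141, -0.005, 0.269]
ft_force: [0.6, 0.0, -0.7]
width: 0.0617
gripper_force: 51.1
```

Request:
play_rows(
  translation=[
    [0,0,0],
    [0,0,0],
    [0,0,0],
  ],
  spin=[0,0,0],
  fingers=[50,50,50],
)

```text
clock: 10.7
eef_pos: [0.5513, 0.3861, 0.1718]
orientation: [3.14, 0.005, 0.269]
ft_force: [0.4, -0.4, -1.2]
width: 0.0618
gripper_force: 51.1
```

```bash
python3 - <<'E'
from h import *
plan([(.6515,.0155,.175,2.6),(.6515,.0155,.06,2.6)])
E
```

```text
(0.6515, 0.0155, 0.175, 2.6) -> [-2.0, 384.0, -3.0] spin 12.8 rows>= 8.0
(0.6515, 0.0155, 0.06, 2.6) -> [0.0, -0.0, 115.0] spin -0.0 rows>= 3.0
```

In the tool's units: 180 mm / 300 = 0.6, 135 mm / 300 = 0.45, 6 degrees / 90 = 0.0667.

Request:
play_rows(
  translation=[
    [0,0.05,-0.0033],
    [0,0.1667,-0.0067],
    [-0.0033,0.3,-0.01],
    [-0.0033,0.45,-0.01],
    [-0.0033,0.6,-0.01],
  ],
  spin=[0.0044,0.0178,0.0333,0.05,0.0667],
  fingers=[50,50,50,50,50],
)

```text
clock: 11.2
eef_pos: [0.5991, 0.2104, 0.1759]
orientation: [3.141, 0.002, 0.163]
ft_force: [1.3, -1.3, -1.6]
width: 0.0622
gripper_force: 51.1
```

```bash
python3 - <<'E'
from h import *
plan([(.6515,.0155,.175,2.6)])
E
```

```text
(0.6515, 0.0155, 0.175, 2.6) -> [20.0, 201.0, 1.0] spin 6.7 rows>= 5.0
```

In the tool's units: 195 mm / 300 = 0.65, 170 mm / 300 = 0.5667, 6.7 degrees / 90 = 0.0744.

Request:
play_rows(
  translation=[
    [0.0133,0.1433,0],
    [0.03,0.2867,0],
    [0.0433,0.4333,0.0033],
    [0.0567,0.5667,0.0033],
    [0.0667,0.65,0.0033],
  ],
  spin=[0.0167,0.0333,0.05,0.0667,0.0744],
  fingers=[50,50,50,50,50],
)

```text
clock: 11.7
eef_pos: [0.6507, 0.0194, 0.1748]
orientation: [3.14, 0.003, 0.043]
ft_force: [0.5, -0.4, -1.0]
width: 0.062
gripper_force: 51.1
```

Request:
play_rows(
  translation=[
    [0,0,0],
    [0,0,0],
    [0,0,0],
    [0,0,0],
    [0,0,0],
  ],
  spin=[0,0,0,0,0],
  fingers=[50,50,50,50,50],
)

```text
clock: 12.2
eef_pos: [0.6507, 0.0251, 0.1763]
orientation: [-3.142, 0.0, 0.049]
ft_force: [-0.7, 0.6, -0.7]
width: 0.0624
gripper_force: 51.1
```

```bash
python3 - <<'E'
from h import *
plan([(.6515,.0155,.175,2.6),(.6515,.0155,.06,2.6)])
im=env.read_camera("top");crop(im,245,165,125,100,6,"pics/t3.png")
E
```

```text
(0.6515, 0.0155, 0.175, 2.6) -> [0.0, 10.0, 1.0] spin 0.2 rows>= 1.0
(0.6515, 0.0155, 0.06, 2.6) -> [0.0, -0.0, 115.0] spin -0.0 rows>= 3.0
```

View pics/t3.png

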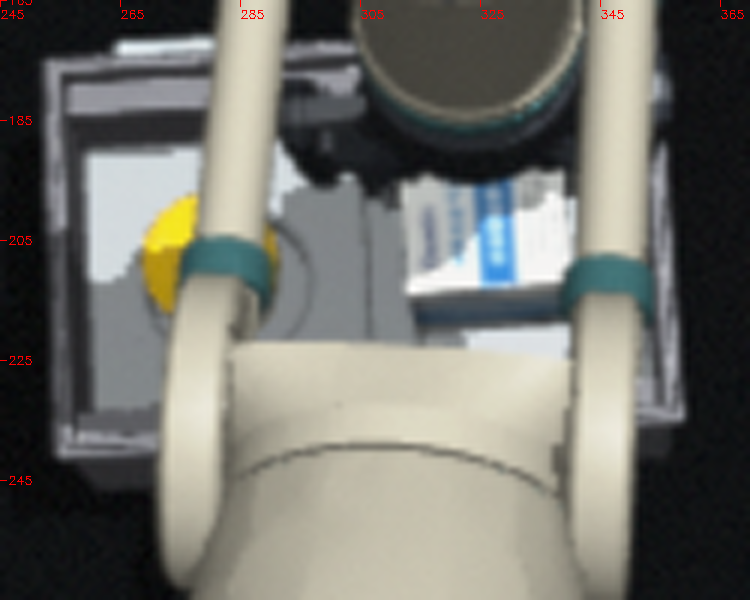

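The carton's near top edge runs from about (312.4,213.4) to (338.7,212.6). I'll use it to check where the carton sits along its length.

```bash
python3 - <<'E'
from h import *
zt=env.sense()["eef_pos"][2]-.0404+.07
a=pt("top",245+407/6-.42,165+293/6-.42,zt);b=pt("top",245+566/6-.42,165+288/6-.42,zt);print(a,b,np.linalg.norm(a-b),(a+b)/2+[.051,.0023,0])
E
```

```text
[0.59958185 0.05172559 0.20594305] [ 0.60032029 -0.00668565  0.20594305] 0.058415910811822916 [0.65095107 0.02481997 0.20594305]
```

In the tool's units: 10 mm / 300 = 0.0333, 5 mm / 300 = 0.0167, 0.2 degrees / 90 = 0.0022.

Request:
play_rows(
  translation=[
    [0,0.0167,0],
    [0,0.0333,0.0033],
    [0,0.0333,0.0033],
    [0,0.0333,0.0033],
    [0,0.0333,0.0033],
  ],
  spin=[0.0022,0.0022,0.0022,0.0022,0.0022],
  fingers=[50,50,50,50,50],
)

```text
clock: 12.75
eef_pos: [0.6515, 0.014, 0.1753]
orientation: [-3.142, -0.0, 0.043]
ft_force: [-0.1, -0.9, -1.2]
width: 0.0621
gripper_force: 51.1
```

```bash
python3 - <<'E'
from h import *
plan([(.6515,.0155,.08,2.6)])
E
```

```text
(0.6515, 0.0155, 0.08, 2.6) -> [0.0, -2.0, 95.0] spin -0.1 rows>= 2.0
```

```bash
python3 - <<'E'
from h import *
f=lambda a,b,z:pt("top",245+a/6-.42,165+b/6-.42,z)
print(f(421,270,.034),"div",f(368,270,.034),"far",f(500,143,.034))
E
```

```text
[0.65090104 0.05299575 0.034     ] div [0.65134296 0.07532737 0.034     ] far [0.70562457 0.01888506 0.034     ]
```

In the tool's units: 95 mm / 300 = 0.3167, 88 mm / 300 = 0.2933.

Request:
play_rows(
  translation=[
    [0,-0.0033,0.0667],
    [0,-0.0033,0.15],
    [0,-0.0033,0.2333],
    [0,-0.0033,0.2933],
    [0,-0.0033,0.3167],
  ],
  spin=[0,0,0,0,0],
  fingers=[50,50,50,50,50],
)

```text
clock: 13.25
eef_pos: [0.65, 0.0152, 0.0781]
orientation: [-3.141, 0.004, 0.044]
ft_force: [-0.5, -0.0, -1.5]
width: 0.0621
gripper_force: 51.1
```

Request:
play_rows(
  translation=[
    [0,0,0],
    [0,0,0],
    [0,0,0],
  ],
  spin=[0,0,0],
  fingers=[50,50,50],
)

```text
clock: 13.55
eef_pos: [0.6525, 0.0149, 0.0817]
orientation: [3.141, -0.003, 0.044]
ft_force: [0.0, 0.0, -0.4]
width: 0.0625
gripper_force: 51.1
```

In the tool's units: 26 mm / 300 = 0.0867, 20 mm / 300 = 0.0667.

Request:
play_rows(
  translation=[
    [-0.0033,-0.0033,0.0233],
    [-0.0067,-0.0033,0.0467],
    [-0.0067,-0.0033,0.0667],
    [-0.0067,-0.0033,0.0867],
    [-0.0067,-0.0033,0.0867],
  ],
  spin=[0,0,0,0,0],
  fingers=[50,50,50,50,50],
)

```text
clock: 14.05
eef_pos: [0.6485, 0.016, 0.0529]
orientation: [-3.141, 0.002, 0.043]
ft_force: [0.1, -0.4, -1.2]
width: 0.0621
gripper_force: 51.1
```

In the tool's units: 5 mm / 300 = 0.0167, 4 mm / 300 = 0.0133.

Request:
play_rows(
  translation=[
    [0,0,0.0033],
    [0,0,0.0067],
    [0,0,0.01],
    [0,0,0.0133],
    [0,0,0.0167],
  ],
  spin=[0,0,0,0,0],
  fingers=[50,50,50,50,50],
)

```text
clock: 14.55
eef_pos: [0.6496, 0.0159, 0.0504]
orientation: [3.141, -0.001, 0.043]
ft_force: [-2.6, 0.2, 8.6]
width: 0.0618
gripper_force: 52.3
```

Seated, with 8.6 N of contact. I'll open only a little so the fingers stay clear of the wall.

Request:
play_rows(
  translation=[
    [0,0,0],
    [0,0,0],
    [0,0,0],
    [0,0,0],
    [0,0,0],
  ],
  spin=[0,0,0,0,0],
  fingers=[64,68,68,68,68],
)

```text
clock: 15.05
eef_pos: [0.6494, 0.0159, 0.0492]
orientation: [3.142, 0.0, 0.043]
ft_force: [0.5, -0.3, 0.3]
width: 0.0677
gripper_force: 0.0
```

In the tool's units: -120 mm / 300 = -0.4, -110 mm / 300 = -0.3667.

Request:
play_rows(
  translation=[
    [0,0,-0.0333],
    [0,0,-0.1333],
    [0,0,-0.2667],
    [0,0,-0.3667],
    [0,0,-0.4],
  ],
  spin=[0,0,0,0,0],
  fingers=[68,68,68,68,68],
)

```text
clock: 15.55
eef_pos: [0.6517, 0.0158, 0.1742]
orientation: [3.14, -0.008, 0.044]
ft_force: [1.2, -0.0, 0.6]
width: 0.068
gripper_force: 0.0
```

```bash
python3 - <<'E'
from h import *
s=env.sense();print(s["eef_pos"],s["ft_force"])
plan([(.4605,-.293,.16,13.2),(.4605,-.293,.065,13.2)])
E
```

```text
[0.65167389 0.01576519 0.17415497] [ 1.23131381 -0.01996528  0.61616727]
(0.4605, -0.293, 0.16, 13.2) -> [-204.0, 300.0, 14.0] spin -10.7 rows>= 8.0
(0.4605, -0.293, 0.065, 13.2) -> [-0.0, 0.0, 95.0] spin -0.0 rows>= 2.0
```

In the tool's units: 190 mm / 300 = 0.6333, 153 mm / 300 = 0.51, -7 degrees / 90 = -0.0778.

Request:
play_rows(
  translation=[
    [-0.0833,0.1267,0.0067],
    [-0.1733,0.2533,0.0133],
    [-0.26,0.38,0.02],
    [-0.3467,0.51,0.0267],
    [-0.4333,0.6333,0.0333],
  ],
  spin=[-0.0144,-0.0289,-0.0444,-0.0611,-0.0778],
  fingers=[68,68,68,68,68],
)

```text
clock: 16.05
eef_pos: [0.5263, -0.1808, 0.1588]
orientation: [-3.141, 0.001, 0.167]
ft_force: [1.3, -0.2, -0.3]
width: 0.068
gripper_force: 0.0
```

In the tool's units: 98 mm / 300 = 0.3267, -79 mm / 300 = -0.2633, -1.3 degrees / 90 = -0.0144.

Request:
play_rows(
  translation=[
    [-0.0933,0.1133,0.0067],
    [-0.1867,0.2267,0.01],
    [-0.2633,0.3267,0.0133],
    [-0.2633,0.3267,0.0133],
    [-0.2633,0.3267,0.0133],
  ],
  spin=[-0.0144,-0.0289,-0.0411,-0.0411,-0.0411],
  fingers=[68,68,60,60,60],
)

```text
clock: 16.55
eef_pos: [0.4654, -0.2895, 0.1549]
orientation: [-3.14, 0.0, 0.228]
ft_force: [-0.1, 0.6, 0.4]
width: 0.0598
gripper_force: 0.0
```

```bash
python3 - <<'E'
from h import *
plan([(.4605,-.293,.10,13.2)])
im=env.read_camera("top");cv2.imwrite("pics/t4f.png",im)
a=cv2.resize(im[165:265,245:370],None,fx=3,fy=3,interpolation=2);crop(im,245,165,125,100,3,"pics/a.png");crop(im,395,235,125,100,3,"pics/b.png")
i=env.read_camera("scene");crop(i,360,150,125,100,3,"pics/c.png")
cv2.imwrite("pics/t4.png",np.vstack([np.hstack([cv2.imread("pics/a.png"),cv2.imread("pics/c.png")]),]))
E
```

```text
(0.4605, -0.293, 0.1, 13.2) -> [-6.0, 2.0, 55.0] spin -0.1 rows>= 2.0
```

View pics/t4.png

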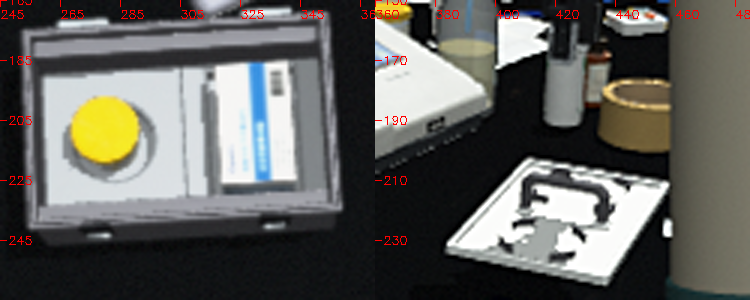

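Both the cup and the carton are in their wells. Next I'll lower onto the tray's handle bar.

In the tool's units: 95 mm / 300 = 0.3167, 80 mm / 300 = 0.2667.

Request:
play_rows(
  translation=[
    [-0.02,0.0067,0.0667],
    [-0.02,0.0067,0.1833],
    [-0.02,0.0067,0.2667],
    [-0.02,0.0067,0.3167],
    [-0.02,0.0067,0.3167],
  ],
  spin=[0,0,0,0,0],
  fingers=[60,60,60,60,60],
)

```text
clock: 17.15
eef_pos: [0.4599, -0.2899, 0.0581]
orientation: [-3.137, 0.003, 0.232]
ft_force: [-0.8, -0.3, -0.4]
width: 0.0599
gripper_force: 0.0
```

In the tool's units: 37 mm / 300 = 0.1233, 30 mm / 300 = 0.1.

Request:
play_rows(
  translation=[
    [0,0,0.05],
    [0,0,0.1],
    [0,0,0.1233],
    [0,0,0.1233],
    [0,0,0.1233],
  ],
  spin=[0,0,0,0,0],
  fingers=[60,60,60,60,60],
)

```text
clock: 17.65
eef_pos: [0.4614, -0.2926, 0.0241]
orientation: [3.141, -0.001, 0.231]
ft_force: [-0.1, -0.2, 0.7]
width: 0.06
gripper_force: 0.0
```

In the tool's units: 4 mm / 300 = 0.0133.

Request:
play_rows(
  translation=[
    [0,0,0.0133],
    [0,0,0.0133],
    [0,0,0.0133],
    [0,0,0.0133],
    [0,0,0.0133],
  ],
  spin=[0,0,0,0,0],
  fingers=[50,40,30,20,15],
  squeeze=70,
)

```text
clock: 18.15
eef_pos: [0.4608, -0.2929, 0.0195]
orientation: [3.141, -0.0, 0.23]
ft_force: [0.4, -0.1, -0.0]
width: 0.0151
gripper_force: 0.1
```

Request:
play_rows(
  translation=[
    [0,0,0],
    [0,0,0],
    [0,0,0],
    [0,0,0],
    [0,0,0],
  ],
  spin=[0,0,0,0,0],
  fingers=[8,5,5,5,5],
)

```text
clock: 18.65
eef_pos: [0.4609, -0.293, 0.0197]
orientation: [3.141, -0.0, 0.23]
ft_force: [-0.6, -1.6, 3.8]
width: 0.0098
gripper_force: 68.4
```

In the tool's units: -140 mm / 300 = -0.4667, -110 mm / 300 = -0.3667.

Request:
play_rows(
  translation=[
    [0,0,-0.0267],
    [0,0,-0.1],
    [0,0,-0.2333],
    [0,0,-0.3667],
    [0,0,-0.4667],
  ],
  spin=[0,0,0,0,0],
  fingers=[5,5,5,5,5],
)

```text
clock: 19.15
eef_pos: [0.4607, -0.2921, 0.1612]
orientation: [-3.141, -0.001, 0.23]
ft_force: [1.1, -0.9, -1.8]
width: 0.0093
gripper_force: 68.4
```

In the tool's units: -10 mm / 300 = -0.0333.

Request:
play_rows(
  translation=[
    [0,0,-0.0333],
    [0,0,-0.0333],
    [0,0,-0.0333],
    [0,0,-0.0333],
  ],
  spin=[0,0,0,0],
  fingers=[5,5,5,5],
)

```text
clock: 19.55
eef_pos: [0.4595, -0.2915, 0.167]
orientation: [-3.138, 0.003, 0.23]
ft_force: [0.5, -0.3, -2.4]
width: 0.0097
gripper_force: 68.5
```

```bash
python3 - <<'E'
from h import *
s=env.sense();print(s["eef_pos"],s["ft_force"],s["moment"],s["width"])
plan([(.648,.0746,.17,2.6),(.648,.0746,.12,2.6)])
E
```

```text
[ 0.45948545 -0.29151045  0.1670009 ] [ 0.47228848 -0.33245936 -2.40745964] [-0.03407243  0.00836929  0.01295301] 0.009663620627584324
(0.648, 0.0746, 0.17, 2.6) -> [267.0, -313.0, -3.0] spin 10.6 rows>= 9.0
(0.648, 0.0746, 0.12, 2.6) -> [0.0, -0.0, 50.0] spin -0.0 rows>= 1.0
```

```bash
python3 - <<'E'
from h import *
plan([(.49,-.08,.17,7),(.60,.06,.17,3),(.648,.0746,.17,2.6)])
E
```

```text
(0.49, -0.08, 0.17, 7) -> [78.0, -199.0, -3.0] spin 6.2 rows>= 5.0
(0.6, 0.06, 0.17, 3) -> [126.0, -126.0, 0.0] spin 4.0 rows>= 4.0
(0.648, 0.0746, 0.17, 2.6) -> [49.0, -12.0, 0.0] spin 0.4 rows>= 2.0
```

In the tool's units: -195 mm / 300 = -0.65, -153 mm / 300 = -0.51, 6.2 degrees / 90 = 0.0689.

Request:
play_rows(
  translation=[
    [0.0267,-0.0667,0],
    [0.0833,-0.21,-0.0033],
    [0.14,-0.36,-0.0067],
    [0.2,-0.51,-0.01],
    [0.26,-0.65,-0.01],
  ],
  spin=[0.0067,0.0222,0.0378,0.0533,0.0689],
  fingers=[5,5,5,5,5],
)

```text
clock: 20.05
eef_pos: [0.4911, -0.0827, 0.1707]
orientation: [-3.14, 0.003, 0.12]
ft_force: [1.6, -0.9, -2.3]
width: 0.0096
gripper_force: 68.6
```

In the tool's units: -126 mm / 300 = -0.42, 122 mm / 300 = 0.4067, 4 degrees / 90 = 0.0444.

Request:
play_rows(
  translation=[
    [0.1,-0.1067,0],
    [0.2,-0.2133,0],
    [0.3,-0.32,0],
    [0.3733,-0.3933,0],
    [0.4067,-0.42,0],
  ],
  spin=[0.0111,0.0222,0.0333,0.0444,0.0444],
  fingers=[5,5,5,5,5],
)

```text
clock: 20.55
eef_pos: [0.5986, 0.0578, 0.1701]
orientation: [-3.14, 0.002, 0.055]
ft_force: [-0.4, -0.5, -2.7]
width: 0.0092
gripper_force: 68.6
```

In the tool's units: 45 mm / 300 = 0.15, 42 mm / 300 = 0.14, 0.4 degrees / 90 = 0.0044.

Request:
play_rows(
  translation=[
    [0.05,-0.0133,0],
    [0.1,-0.0267,0],
    [0.14,-0.0367,0],
    [0.15,-0.04,0],
    [0.15,-0.04,0],
  ],
  spin=[0.0044,0.0044,0.0044,0.0044,0.0044],
  fingers=[5,5,5,5,5],
)

```text
clock: 21.05
eef_pos: [0.6418, 0.0689, 0.1714]
orientation: [3.141, 0.002, 0.045]
ft_force: [-0.2, -0.4, -1.8]
width: 0.0098
gripper_force: 68.6
```

Request:
play_rows(
  translation=[
    [0,0,0],
    [0,0,0],
    [0,0,0],
    [0,0,0],
  ],
  spin=[0,0,0,0],
  fingers=[5,5,5,5],
)

```text
clock: 21.45
eef_pos: [0.6419, 0.0692, 0.1725]
orientation: [3.141, -0.0, 0.045]
ft_force: [-0.1, -1.1, -2.2]
width: 0.0097
gripper_force: 68.6
```

```bash
python3 - <<'E'
from h import *
plan([(.648,.0746,.17,2.6),(.648,.0746,.12,2.6)])
im=env.read_camera("top");crop(im,240,150,130,110,6,"pics/t5.png");cv2.imwrite("pics/t5f.png",im)
E
```

```text
(0.648, 0.0746, 0.17, 2.6) -> [6.0, -5.0, 3.0] spin -0.0 rows>= 1.0
(0.648, 0.0746, 0.12, 2.6) -> [0.0, -0.0, 50.0] spin -0.0 rows>= 1.0
```

View pics/t5.png

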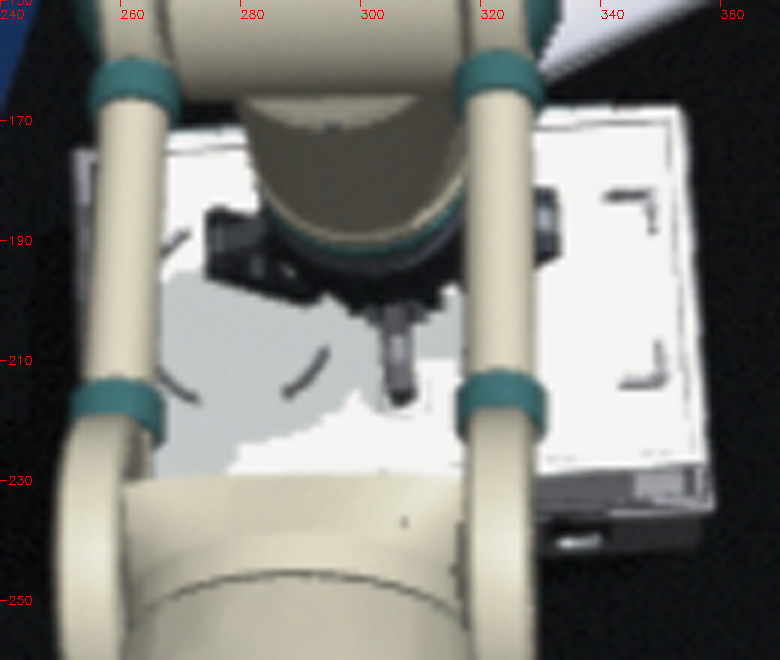

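The tray's far-right corner is near (683,103) in the crop and its near-right corner near (703,464). I'll check its offset from the TCP.

```bash
python3 - <<'E'
from h import *
z=env.sense()["eef_pos"][2]-.0195+.01
f=lambda a,b,z:pt("top",240+a/6-.42,150+b/6-.42,z)
a,b=f(683,103,z),f(703,464,z);print(a,b,np.linalg.norm(a-b),np.degrees(np.arctan2(*(a-b)[1::-1])))
m=(a+b)/2;t=np.radians(2.6);print("centre est",m+.113*np.array([-np.sin(t),np.cos(t),0]), "TCP",env.sense()["eef_pos"])
print("box near right",f(713,508,.098),outline((.649,.0746),2.55,.16,.244,.098))
E
```

```text
[ 0.71918422 -0.04265805  0.16302347] [ 0.5764902  -0.0467921   0.16302347] 0.1427538951719099 1.6594789139396389
centre est [0.6427112  0.0681586  0.16302347] TCP [0.64197748 0.06921766 0.17252347]
box near right [ 0.57247262 -0.05286479  0.098     ] [[ 0.72349286  0.20003849  0.098     ]
 [ 0.56365129  0.1929199   0.098     ]
 [ 0.57450714 -0.05083849  0.098     ]
 [ 0.73434871 -0.0437199   0.098     ]]
```

In the tool's units: 6 mm / 300 = 0.02, -5 mm / 300 = -0.0167.

Request:
play_rows(
  translation=[
    [0.01,-0.0067,0.0033],
    [0.02,-0.0167,0.01],
    [0.02,-0.0167,0.01],
    [0.02,-0.0167,0.01],
    [0.02,-0.0167,0.01],
  ],
  spin=[0,0,0,0,0],
  fingers=[5,5,5,5,5],
)

```text
clock: 22.0
eef_pos: [0.6479, 0.0747, 0.1692]
orientation: [3.141, 0.0, 0.045]
ft_force: [0.1, -0.6, -3.0]
width: 0.01
gripper_force: 68.6
```

The tray sits within 1 mm of where I expected it. Lowering into the box.

In the tool's units: 45 mm / 300 = 0.15, 40 mm / 300 = 0.1333.

Request:
play_rows(
  translation=[
    [0,-0.0033,0.0333],
    [0,-0.0033,0.0833],
    [0,-0.0033,0.1333],
    [0,-0.0033,0.15],
    [0,-0.0033,0.15],
  ],
  spin=[0,0,0,0,0],
  fingers=[5,5,5,5,5],
)

```text
clock: 22.5
eef_pos: [0.6471, 0.0756, 0.1229]
orientation: [-3.142, 0.003, 0.045]
ft_force: [-0.1, 0.4, -1.5]
width: 0.0094
gripper_force: 68.6
```

Request:
play_rows(
  translation=[
    [0,0,0],
    [0,0,0],
    [0,0,0],
  ],
  spin=[0,0,0],
  fingers=[5,5,5],
)

```text
clock: 22.8
eef_pos: [0.6484, 0.0756, 0.1251]
orientation: [3.141, -0.002, 0.045]
ft_force: [0.4, -0.3, -1.4]
width: 0.0095
gripper_force: 68.6
```

In the tool's units: 15 mm / 300 = 0.05, 12 mm / 300 = 0.04.

Request:
play_rows(
  translation=[
    [0,0,0.01],
    [0,0,0.02],
    [0,0,0.03],
    [0,0,0.04],
    [0,0,0.05],
  ],
  spin=[0,0,0,0,0],
  fingers=[5,5,5,5,5],
)

```text
clock: 23.3
eef_pos: [0.6478, 0.0756, 0.1089]
orientation: [3.142, 0.0, 0.045]
ft_force: [1.0, 0.6, -1.9]
width: 0.01
gripper_force: 68.6
```

In the tool's units: 4 mm / 300 = 0.0133, 3 mm / 300 = 0.01.

Request:
play_rows(
  translation=[
    [0,0,0.0033],
    [0,0,0.0067],
    [0,0,0.01],
    [0,0,0.0133],
    [0,0,0.0133],
  ],
  spin=[0,0,0,0,0],
  fingers=[5,5,5,5,5],
)

```text
clock: 23.8
eef_pos: [0.6479, 0.0756, 0.1052]
orientation: [3.141, 0.0, 0.045]
ft_force: [-0.1, 0.0, -2.1]
width: 0.0099
gripper_force: 68.6
```

In the tool's units: 3 mm / 300 = 0.01, 2 mm / 300 = 0.0067.

Request:
play_rows(
  translation=[
    [0,0,0.0033],
    [0,0,0.0033],
    [0,0,0.0067],
    [0,0,0.01],
    [0,0,0.01],
  ],
  spin=[0,0,0,0,0],
  fingers=[5,5,5,5,5],
)

```text
clock: 24.3
eef_pos: [0.6481, 0.0756, 0.1037]
orientation: [3.141, -0.001, 0.045]
ft_force: [-2.4, 0.6, 4.5]
width: 0.0095
gripper_force: 69.5
```

Contact at the expected height. Opening and rising.

Request:
play_rows(
  translation=[
    [0,0,0],
    [0,0,0],
    [0,0,0],
    [0,0,0],
    [0,0,0],
  ],
  spin=[0,0,0,0,0],
  fingers=[20,35,45,45,45],
)

```text
clock: 24.8
eef_pos: [0.6479, 0.0756, 0.1021]
orientation: [3.141, 0.0, 0.045]
ft_force: [0.4, 0.3, -0.2]
width: 0.0454
gripper_force: 0.0
```

In the tool's units: -90 mm / 300 = -0.3, -70 mm / 300 = -0.2333.

Request:
play_rows(
  translation=[
    [0,0,-0.0333],
    [0,0,-0.1],
    [0,0,-0.2333],
    [0,0,-0.3],
    [0,0,-0.3],
  ],
  spin=[0,0,0,0,0],
  fingers=[45,45,60,85,85],
)

```text
clock: 25.3
eef_pos: [0.6504, 0.0757, 0.1971]
orientation: [3.141, -0.009, 0.045]
ft_force: [0.7, -0.6, 0.2]
width: 0.0846
gripper_force: 0.0
```

```bash
python3 - <<'E'
from h import *
s=env.sense();print(s["eef_pos"],s["ft_force"],s["qpos"])
plan([(.55,.12,.19,50),(.4766,.132,.13,92.6)])
E
```

```text
[0.65039623 0.0756639  0.19713558] [ 0.69175054 -0.56301343  0.17602981] [ 9.67385541e-03  4.09703265e-01  1.38593318e+00 -8.85074600e-05
  1.33709401e+00  1.53512331e+00]
(0.55, 0.12, 0.19, 50) -> [-98.0, -49.0, 7.0] spin -47.4 rows>= 6.0
(0.4766, 0.132, 0.13, 92.6) -> [-38.0, -64.0, 60.0] spin -42.6 rows>= 5.0
```

In the tool's units: -90 mm / 300 = -0.3, -72 mm / 300 = -0.24, -42.5 degrees / 90 = -0.4722.

Request:
play_rows(
  translation=[
    [-0.06,-0.03,0.0033],
    [-0.12,-0.06,0.0067],
    [-0.18,-0.09,0.01],
    [-0.24,-0.12,0.0133],
    [-0.3,-0.15,0.0167],
  ],
  spin=[-0.0944,-0.1889,-0.2833,-0.3778,-0.4722],
  fingers=[85,85,85,85,85],
)

```text
clock: 25.8
eef_pos: [0.5545, 0.1167, 0.1863]
orientation: [-3.14, 0.001, 0.793]
ft_force: [0.5, -0.1, -1.0]
width: 0.0851
gripper_force: 0.0
```

In the tool's units: -60 mm / 300 = -0.2, -48 mm / 300 = -0.16, -42.5 degrees / 90 = -0.4722.

Request:
play_rows(
  translation=[
    [-0.0267,-0.04,0.0333],
    [-0.0533,-0.08,0.0667],
    [-0.08,-0.12,0.1],
    [-0.1067,-0.16,0.1333],
    [-0.1333,-0.2,0.15],
  ],
  spin=[-0.0944,-0.1889,-0.2833,-0.3778,-0.4722],
  fingers=[85,85,85,85,85],
)

```text
clock: 26.3
eef_pos: [0.4833, 0.1304, 0.1407]
orientation: [-3.139, 0.001, 1.535]
ft_force: [-0.9, 0.8, 0.6]
width: 0.0847
gripper_force: 0.0
```

In the tool's units: -5 degrees / 90 = -0.0556.

Request:
play_rows(
  translation=[
    [0,0,0],
    [0,0,0],
    [0,0,0],
  ],
  spin=[-0.0556,-0.0556,-0.0556],
  fingers=[85,85,85],
)

```text
clock: 26.6
eef_pos: [0.4852, 0.1305, 0.142]
orientation: [-3.141, 0.0, 1.614]
ft_force: [0.1, 0.1, 0.3]
width: 0.085
gripper_force: 0.0
```

```bash
python3 - <<'E'
from h import *
s=env.sense();print(s["eef_pos"],s["orientation"])
plan([(.4764,.1318,.06,92.6)])
im=env.read_camera("top").astype(int);cv2.imwrite("pics/t6.png",im)
E
```

```text
[0.48520329 0.13046115 0.14199016] [-3.14131034e+00  1.62719837e-04  1.61417119e+00]
(0.4764, 0.1318, 0.06, 92.6) -> [2.0, -9.0, 82.0] spin -0.1 rows>= 2.0[ WARN:0@1.389] global loadsave.cpp:1063 imwrite_ Unsupported depth image for selected encoder is fallbacked to CV_8U.
```

In the tool's units: 105 mm / 300 = 0.35, 90 mm / 300 = 0.3.

Request:
play_rows(
  translation=[
    [0.0067,-0.03,0.0667],
    [0.0067,-0.03,0.2],
    [0.0067,-0.03,0.3],
    [0.0067,-0.03,0.35],
    [0.0067,-0.03,0.35],
  ],
  spin=[0,0,0,0,0],
  fingers=[76,74,74,74,74],
  squeeze=25,
)

```text
clock: 27.15
eef_pos: [0.4746, 0.1317, 0.0351]
orientation: [-3.136, 0.001, 1.615]
ft_force: [-0.6, 0.5, -0.3]
width: 0.074
gripper_force: 0.0
```

Request:
play_rows(
  translation=[
    [0,0,0],
    [0,0,0],
    [0,0,0],
  ],
  spin=[0,0,0],
  fingers=[74,74,74],
)

```text
clock: 27.45
eef_pos: [0.4772, 0.1322, 0.0384]
orientation: [3.139, -0.0, 1.616]
ft_force: [0.6, -0.1, 0.2]
width: 0.0739
gripper_force: 0.0
```

```bash
python3 - <<'E'
from h import *
plan([(.4764,.1318,.003,92.6)])
E
```

```text
(0.4764, 0.1318, 0.003, 92.6) -> [-0.0, -1.0, 35.0] spin -0.0 rows>= 1.0
```

In the tool's units: 30 mm / 300 = 0.1, 27 mm / 300 = 0.09.

Request:
play_rows(
  translation=[
    [0,-0.0033,0.0267],
    [0,-0.0033,0.0533],
    [0,-0.0033,0.0733],
    [0,-0.0033,0.09],
    [0,-0.0033,0.1],
  ],
  spin=[0,0,0,0,0],
  fingers=[74,74,74,74,74],
)

```text
clock: 27.95
eef_pos: [0.4747, 0.132, 0.0065]
orientation: [-3.14, 0.0, 1.616]
ft_force: [0.3, -0.2, 1.2]
width: 0.0741
gripper_force: 0.0
```

In the tool's units: 4 mm / 300 = 0.0133, 3 mm / 300 = 0.01.

Request:
play_rows(
  translation=[
    [0,0,0.0033],
    [0,0,0.0067],
    [0,0,0.01],
    [0,0,0.0133],
    [0,0,0.0133],
  ],
  spin=[0,0,0,0,0],
  fingers=[74,74,74,74,74],
)

```text
clock: 28.45
eef_pos: [0.4752, 0.132, 0.0033]
orientation: [3.141, 0.0, 1.616]
ft_force: [0.4, 0.4, 0.0]
width: 0.0736
gripper_force: 0.0
```

Request:
play_rows(
  translation=[
    [0,0,0],
    [0,0,0],
    [0,0,0],
    [0,0,0],
    [0,0,0],
  ],
  spin=[0,0,0,0,0],
  fingers=[70,67,64,61,58],
)

```text
clock: 28.95
eef_pos: [0.4753, 0.132, 0.0037]
orientation: [3.141, 0.0, 1.616]
ft_force: [-0.8, 0.8, 2.9]
width: 0.0581
gripper_force: 16.5
```

Request:
play_rows(
  translation=[
    [0,0,0],
    [0,0,0],
    [0,0,0],
    [0,0,0],
  ],
  spin=[0,0,0,0],
  fingers=[55,55,55,55],
)

```text
clock: 29.35
eef_pos: [0.4754, 0.1321, 0.0038]
orientation: [3.141, 0.0, 1.616]
ft_force: [-1.1, 0.4, 5.7]
width: 0.0575
gripper_force: 25.7
```

The dish is gripped. Lifting it, then checking the tray pose numerically in the top image, since it isn't occluded there.

In the tool's units: -115 mm / 300 = -0.3833, -85 mm / 300 = -0.2833.

Request:
play_rows(
  translation=[
    [0,0,-0.0167],
    [0,0,-0.05],
    [0,0,-0.15],
    [0,0,-0.2833],
    [0,0,-0.3833],
  ],
  spin=[0,0,0,0,0],
  fingers=[55,55,55,55,55],
)

```text
clock: 29.85
eef_pos: [0.4756, 0.1321, 0.1207]
orientation: [3.14, -0.0, 1.616]
ft_force: [0.8, 0.7, -0.6]
width: 0.0576
gripper_force: 27.0
```

In the tool's units: -20 mm / 300 = -0.0667, -15 mm / 300 = -0.05.

Request:
play_rows(
  translation=[
    [0,0,-0.05],
    [0,0,-0.0667],
    [0,0,-0.0667],
    [0,0,-0.0667],
    [0,0,-0.0667],
  ],
  spin=[0,0,0,0,0],
  fingers=[55,55,55,55,55],
)

```text
clock: 30.35
eef_pos: [0.4742, 0.1319, 0.1371]
orientation: [-3.139, 0.0, 1.616]
ft_force: [0.4, 0.8, -0.5]
width: 0.0574
gripper_force: 27.0
```

```bash
python3 - <<'E'
from h import *
s=env.sense();print(s["eef_pos"],s["width"],s["gripper_force"])
im=cv2.imread("pics/t6.png").astype(int)
m=np.zeros((480,640),np.uint8);sub=(im[160:255,240:372]).min(2)>190;m[160:255,240:372]=sub
m=cv2.morphologyEx(m,2,np.ones((3,3)))
k,_=cv2.findContours(m,0,1);k=max(k,key=cv2.contourArea);print(cv2.contourArea(k),cv2.boundingRect(k))
h=cv2.convexHull(k);q=cv2.boxPoints(cv2.minAreaRect(h));P=np.array([pt("top",*c,.094) for c in q])
print(P, P.mean(0),[np.linalg.norm(P[i]-P[i-1]) for i in range(4)])
# dark seat marks: fit template shift
g=im.sum(2)/3.;
def marks(c,yaw):
    a=np.radians(yaw);X=np.array([np.cos(a),np.sin(a)]);Y=np.array([-np.sin(a),np.cos(a)]);o=[]
    for th in range(0,360,3):
        t=np.radians(th);
        if min(abs((th+45)%90-45) ,90)<27: continue
        o.append(c+62e-3*Y+37e-3*(np.cos(t)*X+np.sin(t)*Y))
    for sx in(1,-1):
        for sy in(1,-1):
            for d in np.linspace(19,36,8)/1e3:
                o.append(c-62e-3*Y+sx*37e-3*X+sy*d*Y);o.append(c-62e-3*Y+sy*37e-3*Y+sx*d*X)
    return np.array([proj("top",[*p,.094]) for p in o])
best=[]
gf=np.clip(g,60,250).astype(np.float32)
for dx in np.arange(-8,8.1,1):
  for dy in np.arange(-8,8.1,1):
    for w in(1.6,2.6,3.6):
      q=marks(np.array([.649+dx/1e3,.0746+dy/1e3]),w).astype(np.float32)
      v=cv2.remap(gf,q[:,:1],q[:,1:],1).mean();best.append((v,dx,dy,w))
print(sorted(best)[:6])
plan([(.6462,.1365,.15,92.6)])
E
```

```text
[0.47421657 0.1319049  0.13705172] 0.057376353489316384 26.98242674523499
4089.0 (258, 176, 96, 58)
[[ 0.71311494  0.19158461  0.094     ]
 [ 0.72339137 -0.03528928  0.094     ]
 [ 0.5835875  -0.04067031  0.094     ]
 [ 0.57331992  0.1817659   0.094     ]] [0.64835343 0.07434773 0.094     ] [np.float64(0.14013941084491463), np.float64(0.22710650778685312), np.float64(0.13990738970313693), np.float64(0.22267305686364441)]Traceback (most recent call last):
  File "<stdin>", line 27, in <module>
  File "<stdin>", line 21, in marks
  File "h.py", line 9, in proj
    p=env.camera_params(cam);f=240/np.tan(np.radians(p["vertical_fov"])/2);M=p["cam_to_world"]
ValueError: time passes only in moves, steps and waits
```

The tray is centred at (.6484,.0743), which agrees with the expected pose. Next, the dish to the round seat at about (.646,.1365).

```bash
python3 - <<'E'
from h import *
plan([(.6460,.1365,.15,92.6)])
E
```

```text
(0.646, 0.1365, 0.15, 92.6) -> [-3.0, 172.0, -13.0] spin -0.0 rows>= 4.0
```

In the tool's units: 167 mm / 300 = 0.5567, 145 mm / 300 = 0.4833.

Request:
play_rows(
  translation=[
    [0,0.0667,-0.0333],
    [-0.0033,0.2,-0.0433],
    [-0.0067,0.35,-0.0433],
    [-0.01,0.4833,-0.0433],
    [-0.01,0.5567,-0.0433],
  ],
  spin=[0,0,0,0,0],
  fingers=[55,55,55,55,55],
)

```text
clock: 30.85
eef_pos: [0.6451, 0.1363, 0.1495]
orientation: [-3.141, 0.0, 1.616]
ft_force: [-0.3, -1.0, -0.1]
width: 0.0572
gripper_force: 27.0
```

Request:
play_rows(
  translation=[
    [0,0.0133,0],
    [0,0.0133,0],
    [0,0.0133,0],
    [0,0.0133,0],
    [0,0.0133,0],
  ],
  spin=[0,0,0,0,0],
  fingers=[55,55,55,55,55],
)

```text
clock: 31.35
eef_pos: [0.6451, 0.1369, 0.1516]
orientation: [-3.141, 0.0, 1.616]
ft_force: [-0.6, 0.1, -0.5]
width: 0.0574
gripper_force: 27.0
```

```bash
python3 - <<'E'
from h import *
print(env.sense()["eef_pos"])
plan([(.6460,.1365,.106,92.6)])
E
```

```text
[0.64508963 0.13690648 0.15162744]
(0.646, 0.1365, 0.106, 92.6) -> [-0.0, 1.0, 46.0] spin 0.0 rows>= 1.0
```

In the tool's units: 46 mm / 300 = 0.1533, 44 mm / 300 = 0.1467.

Request:
play_rows(
  translation=[
    [0,0.0033,0.04],
    [0,0.0033,0.0833],
    [0,0.0033,0.12],
    [0,0.0033,0.1467],
    [0,0.0033,0.1533],
  ],
  spin=[0,0,0,0,0],
  fingers=[55,55,55,55,55],
)

```text
clock: 31.85
eef_pos: [0.646, 0.1367, 0.1032]
orientation: [-3.138, 0.0, 1.616]
ft_force: [0.1, 0.6, 0.1]
width: 0.0574
gripper_force: 27.0
```

In the tool's units: 9 mm / 300 = 0.03, 8 mm / 300 = 0.0267.

Request:
play_rows(
  translation=[
    [0,0,0.0067],
    [0,0,0.0133],
    [0,0,0.02],
    [0,0,0.0267],
    [0,0,0.03],
  ],
  spin=[0,0,0,0,0],
  fingers=[55,55,55,55,55],
)

```text
clock: 32.35
eef_pos: [0.6471, 0.1368, 0.0963]
orientation: [3.141, 0.0, 1.616]
ft_force: [-0.2, 0.3, 0.7]
width: 0.0581
gripper_force: 27.0
```

In the tool's units: 4 mm / 300 = 0.0133, 3 mm / 300 = 0.01.

Request:
play_rows(
  translation=[
    [0,-0.0017,0.0033],
    [0,-0.0033,0.0067],
    [0,-0.0033,0.01],
    [0,-0.0033,0.0133],
    [0,-0.0033,0.0133],
  ],
  spin=[0,0,0,0,0],
  fingers=[55,55,55,55,55],
)

```text
clock: 32.85
eef_pos: [0.646, 0.1368, 0.0921]
orientation: [-3.141, 0.0, 1.616]
ft_force: [-0.5, 0.8, -1.3]
width: 0.0579
gripper_force: 27.0
```

In the tool's units: 1.5 mm / 300 = 0.005, 1 mm / 300 = 0.0033.

Request:
play_rows(
  translation=[
    [0,0,0.0017],
    [0,0,0.0033],
    [0,0,0.005],
    [0,0,0.005],
    [0,0,0.005],
  ],
  spin=[0,0,0,0,0],
  fingers=[55,55,55,55,55],
)

```text
clock: 33.35
eef_pos: [0.6462, 0.1367, 0.0918]
orientation: [3.141, 0.0, 1.616]
ft_force: [-1.4, -0.7, 5.2]
width: 0.0575
gripper_force: 27.5
```

Contact at .0918, where the dish should be flat on the tray floor. Releasing.

Request:
play_rows(
  translation=[
    [0,0,0],
    [0,0,0],
    [0,0,0],
    [0,0,0],
    [0,0,0],
  ],
  spin=[0,0,0,0,0],
  fingers=[60,64,68,70,70],
)

```text
clock: 33.85
eef_pos: [0.6461, 0.1368, 0.0905]
orientation: [-3.141, 0.0, 1.616]
ft_force: [0.5, 0.0, -0.2]
width: 0.07
gripper_force: 0.0
```

In the tool's units: -95 mm / 300 = -0.3167, -75 mm / 300 = -0.25.

Request:
play_rows(
  translation=[
    [0,0,-0.0167],
    [0,0,-0.05],
    [0,0,-0.15],
    [0,0,-0.25],
    [0,0,-0.3167],
  ],
  spin=[0,0,0,0,0],
  fingers=[70,70,70,76,84],
)

```text
clock: 34.35
eef_pos: [0.6472, 0.1369, 0.1892]
orientation: [3.137, -0.0, 1.616]
ft_force: [0.4, -0.2, 0.8]
width: 0.0839
gripper_force: 0.0
```

```bash
python3 - <<'E'
from h import *
print(env.sense()["eef_pos"])
plan([(.4472,.2874,.12,104.2)])
E
```

```text
[0.64720726 0.13694266 0.18921425]
(0.4472, 0.2874, 0.12, 104.2) -> [159.0, -193.0, 69.0] spin -11.6 rows>= 6.0
```

In the tool's units: -157 mm / 300 = -0.5233, 104 mm / 300 = 0.3467, -10 degrees / 90 = -0.1111.

Request:
play_rows(
  translation=[
    [0.0833,-0.1033,0.0267],
    [0.17,-0.2067,0.0667],
    [0.26,-0.3133,0.1167],
    [0.3467,-0.42,0.16],
    [0.4333,-0.5233,0.1933],
  ],
  spin=[-0.0222,-0.0444,-0.0667,-0.0889,-0.1111],
  fingers=[84,84,84,84,84],
)

```text
clock: 34.85
eef_pos: [0.482, 0.2603, 0.1281]
orientation: [3.141, -0.0, 1.792]
ft_force: [0.4, 0.2, 0.7]
width: 0.0839
gripper_force: 0.0
```

In the tool's units: -36 mm / 300 = -0.12, 20 mm / 300 = 0.0667, -1.7 degrees / 90 = -0.0189.

Request:
play_rows(
  translation=[
    [0.0667,-0.12,0.0267],
    [0.0667,-0.12,0.04],
    [0.0667,-0.12,0.04],
    [0.0667,-0.12,0.04],
    [0.0667,-0.12,0.04],
  ],
  spin=[-0.0189,-0.0189,-0.0189,-0.0189,-0.0189],
  fingers=[80,76,76,76,76],
)

```text
clock: 35.35
eef_pos: [0.4458, 0.2711, 0.1165]
orientation: [3.139, -0.0, 1.819]
ft_force: [0.1, -0.2, -0.2]
width: 0.0761
gripper_force: 0.0
```

```bash
python3 - <<'E'
from h import *
im=env.read_camera("top");cv2.imwrite("pics/t7.png",im);im=im.astype(int)
print(env.sense()["eef_pos"])
plan([(.4472,.2874,.045,104.2)])
# dish in seat & tray check by gray statistics
g=im.sum(2)//3
u,v=proj("top",[.646,.1365,.101]);print(u,v);u,v=int(u),int(v)
print(g[v-16:v+17:2,u-16:u+17:2])
E
```

```text
[0.44559371 0.27104163 0.11634319]
(0.4472, 0.2874, 0.045, 104.2) -> [15.0, 6.0, 71.0] spin 0.0 rows>= 2.0
278.989405354475 205.52539696914087
[[243 244 244 243 244 243 243 244 244 244 244 244 243 244 244 244 244]
 [243 243 244 244 244 244 244 243 243 244 243 243 242 243 244 243 244]
 [243 243 243 243 235 213 243 242 237 240 241 236 146 201 243 244 243]
 [243 243 243 211 119 195 198 214 219 216 214 202 222 165 169 238 244]
 [243 243 234 126 191 215 221 222 223 223 221 220 216 223 188 183 243]
 [244 239 169 195 219 224 224 224 224 222 222 221 221 218 222 140 240]
 [244 235 181 211 225 225 225 224 223 222 221 222 221 222 230 241 244]
 [244 244 235 224 227 226 224 224 223 222 222 223 223 223 224 235 244]
 [242 243 203 226 227 227 225 224 224 223 223 223 223 224 225 233 244]
 [242 243 191 227 227 227 227 225 224 223 224 224 224 224 225 223 243]
 [242 238 184 226 227 227 226 225 224 224 224 224 224 225 225 215 244]
 [241 243 209 230 226 227 226 226 224 224 224 224 225 226 219 234 241]
 [241 243 230 216 227 227 226 226 226 225 225 226 225 224 196 215 180]
 [241 238 174 193 221 226 226 226 226 226 227 226 223 187 224 153 239]
 [241 244 229 149 189 175 222 225 226 226 225 204 154 227 170 215 243]
 [241 243 243 197 125 158 189 177 144 152 167 200 233 135 234 243 244]
 [241 244 244 243 239 180 237 241 240 240 240 243 242 239 244 244 244]]
```

The dish's grey disc sits inside the ring of arcs. Now down to the timer.

In the tool's units: 71 mm / 300 = 0.2367, 60 mm / 300 = 0.2.

Request:
play_rows(
  translation=[
    [0.0267,0.01,0.0333],
    [0.05,0.02,0.1167],
    [0.05,0.02,0.2],
    [0.05,0.02,0.2367],
    [0.05,0.02,0.2367],
  ],
  spin=[0,0,0,0,0],
  fingers=[76,76,76,76,76],
)

```text
clock: 35.9
eef_pos: [0.4449, 0.2867, 0.0428]
orientation: [-3.137, 0.001, 1.82]
ft_force: [0.1, -0.6, 0.5]
width: 0.0759
gripper_force: 0.0
```

Request:
play_rows(
  translation=[
    [0,0,0],
    [0,0,0],
    [0,0,0],
    [0,0,0],
  ],
  spin=[0,0,0,0],
  fingers=[76,76,76,76],
)

```text
clock: 36.3
eef_pos: [0.4465, 0.2874, 0.0456]
orientation: [3.14, -0.0, 1.82]
ft_force: [-1.0, -0.7, -0.8]
width: 0.0758
gripper_force: 0.0
```

```bash
python3 - <<'E'
from h import *
print(env.sense()["eef_pos"])
plan([(.4472,.2874,.005,104.2)])
E
```

```text
[0.44649472 0.28743394 0.04559704]
(0.4472, 0.2874, 0.005, 104.2) -> [-0.0, 1.0, 41.0] spin 0.1 rows>= 1.0
```

In the tool's units: 38 mm / 300 = 0.1267, 36 mm / 300 = 0.12.

Request:
play_rows(
  translation=[
    [0,0.0033,0.0333],
    [0,0.0033,0.0667],
    [0,0.0033,0.0967],
    [0,0.0033,0.12],
    [0,0.0033,0.1267],
  ],
  spin=[0,0,0,0,0],
  fingers=[76,76,76,76,76],
)

```text
clock: 36.8
eef_pos: [0.4461, 0.2871, 0.0053]
orientation: [-3.139, 0.001, 1.82]
ft_force: [-0.4, 0.3, 0.1]
width: 0.0763
gripper_force: 0.0
```

In the tool's units: 2 mm / 300 = 0.0067.

Request:
play_rows(
  translation=[
    [0,0,0.0067],
    [0,0,0.0067],
    [0,0,0.0067],
    [0,0,0.0067],
    [0,0,0.0067],
  ],
  spin=[0,0,0,0,0],
  fingers=[72,69,66,63,60],
)

```text
clock: 37.3
eef_pos: [0.4477, 0.2877, 0.0052]
orientation: [3.14, -0.0, 1.82]
ft_force: [1.9, 0.2, 0.9]
width: 0.0598
gripper_force: 0.3
```

Request:
play_rows(
  translation=[
    [0,0,0],
    [0,0,0],
    [0,0,0],
    [0,0,0],
    [0,0,0],
  ],
  spin=[0,0,0,0,0],
  fingers=[57,54,50,50,50],
  squeeze=35,
)

```text
clock: 37.8
eef_pos: [0.4477, 0.2878, 0.0057]
orientation: [3.14, -0.0, 1.82]
ft_force: [0.5, -0.7, 5.1]
width: 0.0578
gripper_force: 37.0
```

In the tool's units: -145 mm / 300 = -0.4833, -105 mm / 300 = -0.35.

Request:
play_rows(
  translation=[
    [0,0,-0.0167],
    [0,0,-0.0667],
    [0,0,-0.2],
    [0,0,-0.35],
    [0,0,-0.4833],
  ],
  spin=[0,0,0,0,0],
  fingers=[50,50,50,50,50],
)

```text
clock: 38.3
eef_pos: [0.4465, 0.2874, 0.1516]
orientation: [-3.141, 0.0, 1.82]
ft_force: [1.3, 0.8, -1.4]
width: 0.0578
gripper_force: 37.8
```

In the tool's units: -15 mm / 300 = -0.05, -10 mm / 300 = -0.0333.

Request:
play_rows(
  translation=[
    [0,0,-0.0333],
    [0,0,-0.05],
    [0,0,-0.05],
    [0,0,-0.05],
  ],
  spin=[0,0,0,0],
  fingers=[50,50,50,50],
)

```text
clock: 38.7
eef_pos: [0.4457, 0.2869, 0.1629]
orientation: [-3.138, 0.001, 1.82]
ft_force: [0.1, -0.3, -0.4]
width: 0.058
gripper_force: 37.8
```

```bash
python3 - <<'E'
from h import *
s=env.sense();print(s["eef_pos"],s["width"],s["gripper_force"])
plan([(.54,.15,.165,98),(.6515,.0126,.165,92.6)])
E
```

```text
[0.44574868 0.28688515 0.16294176] 0.05803417164928084 37.819833233370446
(0.54, 0.15, 0.165, 98) -> [-156.0, 58.0, -2.0] spin 6.3 rows>= 4.0
(0.6515, 0.0126, 0.165, 92.6) -> [-152.0, 91.0, -0.0] spin 5.4 rows>= 4.0
```

In the tool's units: -156 mm / 300 = -0.52, -130 mm / 300 = -0.4333, 6.3 degrees / 90 = 0.07.

Request:
play_rows(
  translation=[
    [-0.0667,0.0267,-0.0033],
    [-0.1833,0.07,-0.0067],
    [-0.3167,0.1167,-0.0067],
    [-0.4333,0.16,-0.0067],
    [-0.52,0.1933,-0.0067],
  ],
  spin=[0.0089,0.0244,0.0422,0.0589,0.07],
  fingers=[50,50,50,50,50],
)

```text
clock: 39.2
eef_pos: [0.5419, 0.1485, 0.1646]
orientation: [-3.138, 0.001, 1.708]
ft_force: [-0.7, 0.8, -0.3]
width: 0.0577
gripper_force: 37.8
```

In the tool's units: -146 mm / 300 = -0.4867, -137 mm / 300 = -0.4567, 5.4 degrees / 90 = 0.06.

Request:
play_rows(
  translation=[
    [-0.1167,0.07,0],
    [-0.25,0.15,0],
    [-0.3733,0.2233,0],
    [-0.4567,0.2733,0],
    [-0.4867,0.29,0],
  ],
  spin=[0.0133,0.0289,0.0444,0.0556,0.06],
  fingers=[50,50,50,50,50],
)

```text
clock: 39.7
eef_pos: [0.6491, 0.0154, 0.164]
orientation: [-3.138, 0.001, 1.613]
ft_force: [0.2, -0.4, -1.0]
width: 0.0578
gripper_force: 37.8
```

Request:
play_rows(
  translation=[
    [0,0,0],
    [0,0,0],
    [0,0,0],
    [0,0,0],
    [0,0,0],
  ],
  spin=[0,0,0,0,0],
  fingers=[50,50,50,50,50],
)

```text
clock: 40.2
eef_pos: [0.6476, 0.0192, 0.1672]
orientation: [3.141, -0.0, 1.617]
ft_force: [0.2, 0.0, -0.7]
width: 0.0578
gripper_force: 37.8
```

```bash
python3 - <<'E'
from h import *
s=env.sense();print(s["eef_pos"],s["width"],s["gripper_force"])
plan([(.6515,.0126,.165,92.6),(.6515,.0126,.108,92.6)])
im=env.read_camera("top");cv2.imwrite("pics/t8.png",im)
E
```

```text
[0.64764551 0.01918892 0.16715244] 0.05779158797232066 37.80401791751501
(0.6515, 0.0126, 0.165, 92.6) -> [-7.0, 4.0, 2.0] spin 0.1 rows>= 1.0
(0.6515, 0.0126, 0.108, 92.6) -> [0.0, -0.0, 57.0] spin -0.0 rows>= 2.0
```

In the tool's units: -7 mm / 300 = -0.0233, -4 mm / 300 = -0.0133, 0.1 degrees / 90 = 0.0011.

Request:
play_rows(
  translation=[
    [-0.0133,0.0067,0.0033],
    [-0.0233,0.0133,0.0067],
    [-0.0233,0.0133,0.0067],
    [-0.0233,0.0133,0.0067],
    [-0.0233,0.0133,0.0067],
  ],
  spin=[0.0011,0.0011,0.0011,0.0011,0.0011],
  fingers=[50,50,50,50,50],
)

```text
clock: 40.75
eef_pos: [0.6524, 0.0112, 0.1647]
orientation: [-3.141, -0.0, 1.614]
ft_force: [1.0, 0.5, 0.2]
width: 0.058
gripper_force: 37.8
```

In the tool's units: 56 mm / 300 = 0.1867, 52 mm / 300 = 0.1733.

Request:
play_rows(
  translation=[
    [0,0,0.04],
    [0,0,0.0933],
    [0,0,0.1433],
    [0,0,0.1733],
    [0,0,0.1867],
  ],
  spin=[0,0,0,0,0],
  fingers=[50,50,50,50,50],
)

```text
clock: 41.25
eef_pos: [0.6516, 0.0114, 0.1071]
orientation: [-3.139, -0.0, 1.614]
ft_force: [0.2, 0.1, 0.0]
width: 0.0577
gripper_force: 37.8
```

Request:
play_rows(
  translation=[
    [0,0,0],
    [0,0,0],
    [0,0,0],
    [0,0,0],
  ],
  spin=[0,0,0,0],
  fingers=[50,50,50,50],
)

```text
clock: 41.65
eef_pos: [0.6529, 0.0113, 0.1095]
orientation: [3.14, 0.0, 1.614]
ft_force: [0.4, 0.5, -0.4]
width: 0.0575
gripper_force: 37.8
```

```bash
python3 - <<'E'
from h import *
print(env.sense()["eef_pos"])
plan([(.6515,.0126,.0945,92.6)])
E
```

```text
[0.65290257 0.01129125 0.10951621]
(0.6515, 0.0126, 0.0945, 92.6) -> [1.0, -1.0, 15.0] spin -0.1 rows>= 1.0
```

In the tool's units: 12 mm / 300 = 0.04, 11 mm / 300 = 0.0367.

Request:
play_rows(
  translation=[
    [0.0033,-0.0033,0.01],
    [0.0033,-0.0033,0.02],
    [0.0033,-0.0033,0.03],
    [0.0033,-0.0033,0.0367],
    [0.0033,-0.0033,0.04],
  ],
  spin=[0,0,0,0,0],
  fingers=[50,50,50,50,50],
)

```text
clock: 42.15
eef_pos: [0.6512, 0.0123, 0.0963]
orientation: [-3.141, -0.0, 1.614]
ft_force: [-0.2, -0.2, 0.1]
width: 0.0579
gripper_force: 37.8
```

In the tool's units: 4 mm / 300 = 0.0133, 3 mm / 300 = 0.01.

Request:
play_rows(
  translation=[
    [0,0,0.0033],
    [0,0,0.0067],
    [0,0,0.01],
    [0,0,0.0133],
    [0,0,0.0133],
  ],
  spin=[0,0,0,0,0],
  fingers=[50,50,50,50,50],
)

```text
clock: 42.65
eef_pos: [0.6515, 0.0123, 0.0938]
orientation: [3.141, 0.0, 1.614]
ft_force: [-2.8, 0.6, 5.1]
width: 0.058
gripper_force: 38.5
```

Seated at .0938, expected about .0937. Releasing and retreating.

Request:
play_rows(
  translation=[
    [0,0,0],
    [0,0,0],
    [0,0,0],
    [0,0,0],
    [0,0,0],
  ],
  spin=[0,0,0,0,0],
  fingers=[60,64,68,70,70],
)

```text
clock: 43.15
eef_pos: [0.6514, 0.0123, 0.0926]
orientation: [-3.141, 0.0, 1.614]
ft_force: [0.1, 1.3, 0.2]
width: 0.0697
gripper_force: 0.0
```

In the tool's units: -110 mm / 300 = -0.3667, -80 mm / 300 = -0.2667.

Request:
play_rows(
  translation=[
    [0,0,-0.0167],
    [0,0,-0.05],
    [0,0,-0.15],
    [0,0,-0.2667],
    [0,0,-0.3667],
  ],
  spin=[0,0,0,0,0],
  fingers=[70,70,70,70,70],
)

```text
clock: 43.65
eef_pos: [0.6519, 0.0123, 0.2055]
orientation: [3.14, 0.0, 1.614]
ft_force: [0.5, -0.1, 0.3]
width: 0.0697
gripper_force: 0.0
```

In the tool's units: -170 mm / 300 = -0.5667, -150 mm / 300 = -0.5.

Request:
play_rows(
  translation=[
    [-0.1333,-0.0333,0],
    [-0.2667,-0.1333,0],
    [-0.4,-0.2667,0],
    [-0.5,-0.4,0],
    [-0.5667,-0.5,0],
  ],
  spin=[0,0,0,0,0],
  fingers=[70,70,70,70,70],
)

```text
clock: 44.15
eef_pos: [0.5074, -0.1658, 0.2038]
orientation: [3.141, 0.001, 1.614]
ft_force: [1.1, -0.7, -0.1]
width: 0.0702
gripper_force: 0.0
```

In the tool's units: -60 mm / 300 = -0.2, -45 mm / 300 = -0.15.

Request:
play_rows(
  translation=[
    [-0.0667,-0.15,0],
    [-0.1333,-0.2,0],
    [-0.1333,-0.2,0],
    [-0.1333,-0.2,0],
    [-0.1333,-0.2,0],
  ],
  spin=[0,0,0,0,0],
  fingers=[70,70,70,70,70],
)

```text
clock: 44.65
eef_pos: [0.4517, -0.2063, 0.2033]
orientation: [3.14, 0.0, 1.615]
ft_force: [-0.7, -0.3, -0.4]
width: 0.0698
gripper_force: 0.0
```

```bash
python3 - <<'E'
from h import *
print(env.sense()["eef_pos"])
im=env.read_camera("top");cv2.imwrite("pics/t9.png",im);im=im.astype(int)
g=im.sum(2)//3; hsv=cv2.cvtColor(im.astype(np.uint8),cv2.COLOR_BGR2HSV).astype(int)
# tray outline
m=np.zeros((480,640),np.uint8);m[160:255,240:372]=(im[160:255,240:372].min(2)>190)
k,_=cv2.findContours(m,0,1);k=max(k,key=cv2.contourArea);q=cv2.boxPoints(cv2.minAreaRect(cv2.convexHull(k)))
P=np.array([pt("top",*c,.094) for c in q]);print("tray",P.mean(0),[round(np.linalg.norm(P[i]-P[i-1]),4) for i in range(4)])
T=P.mean(0)[:2];a=np.radians(2.6);Y=np.array([-np.sin(a),np.cos(a)])
# dish: gray 212..233 blob near round seat, opened
u,v=proj("top",[*(T+.062*Y),.101]);u,v=int(u),int(v)
s=np.zeros((480,640),np.uint8);s[v-20:v+21,u-20:u+21]=((g>205)&(g<236))[v-20:v+21,u-20:u+21]
s=cv2.morphologyEx(s,2,cv2.getStructuringElement(2,(7,7)));k,_=cv2.findContours(s,0,1);k=max(k,key=cv2.contourArea)
c,r=cv2.minEnclosingCircle(k);M=cv2.moments(k);c=(M["m10"]/M["m00"],M["m01"]/M["m00"]);d=pt("top",*c,.101);print("dish",d,"r px",r,"err",d[:2]-T-.062*Y)
u,v=proj("top",[*(T-.062*Y),.106]);u,v=int(u),int(v);print(u,v)
print(g[v-18:v+19:2,u-18:u+19:2])
E
```

```text
[ 0.45168224 -0.20625731  0.203347  ]
tray [0.64877805 0.07480117 0.094     ] [np.float64(0.1414), np.float64(0.2283), np.float64(0.1412), np.float64(0.2238)]
dish [0.64444856 0.13592554 0.101     ] r px 13.48762035369873 err [-0.00151699 -0.0008118 ]
330 201
[[244 244 245 245 244 245 244 244 245 245 244 244 245 245 245 245 244 244
  202]
 [244 244 245 245 244 245 244 244 244 244 245 245 244 245 245 244 243 244
  191]
 [244 243 241 242 243 244 245 245 245 245 245 245 244 215 183 183 184 241
  201]
 [244 186 133 120 132 242 245 245 244 244 244 244 245 239 236 231 162 221
  240]
 [238 169 235 236 226 234 226 228 234 235 241 242 244 242 242 237 199 222
  243]
 [238 159 238 234 240 200 218 217 215 201 201 184 182 173 214 242 186 203
  239]
 [238 168 231 240 197 173 177 173 174 174 173 168 178 179 203 243 240 242
  237]
 [244 239 198 239 205 172 169 120 127 145 133 138 174 178 187 238 243 245
  237]
 [244 244 197 237 209 172 177 161 170 171 170 173 179 181 199 242 228 244
  235]
 [245 244 197 235 210 178 174 179 176 178 202 204 206 213 227 245 228 244
  240]
 [244 244 199 233 242 242 241 242 241 242 244 244 243 244 245 244 227 245
  244]
 [245 244 198 229 244 245 244 243 245 244 243 204 164 207 245 245 228 245
  245]
 [244 244 204 225 245 244 198 185 224 244 236 138 140 161 243 244 233 245
  244]
 [245 244 205 219 245 244 194 189 219 245 236 142 138 176 243 244 231 244
  244]
 [244 244 202 210 245 244 234 199 243 245 243 234 186 240 245 244 233 203
  242]
 [244 236 201 191 244 245 245 244 244 244 244 243 243 242 242 239 198 167
  242]
 [245 231 185 178 171 192 175 164 155 143 136 136 132 130 135 172 239 162
  242]
 [245 234 198 238 235 235 238 238 239 239 239 240 240 241 209 183 183 172
  243]
 [245 235 179 134 129 156 243 245 245 245 245 245 245 245 239 238 238 239
  244]]
```

The dish is within 2 mm of its seat centre and the timer lies between all four corner angles. The tray is within 1 mm of the box centre and the arm is clear, so I'm handing in.

```bash
python3 -c "
from workcell import env
print(env.job_done())"
```

```text
the job is handed in; nothing more can be done
None
```

The kit box is packed and handed in at about 45 s on the robot's clock, with cup, carton, tray, dish and timer all placed; my last camera and contact checks looked right, but the hand-in returned no verdict.

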